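# Set a stool leg's splay with a pendulum angle gauge

## Robot

A 6-joint arm with a two-finger parallel gripper is mounted at the origin on the work surface. World frame = base frame: x ahead of the robot, y to its left, z up, the work surface at z = 0. Lengths are in m, angles in degrees, forces in N, time in s.
With the tool pointing down it reaches from about 0.25 to 0.725 m from the base axis. Payload 4 kg.
Tool frame: the origin (TCP) lies on the centre line of the jaws, within the pads' length; the fingertips stand 25 mm ahead of it and the grasp point (between the pads) lies 6 mm ahead of it (ctrl.tip_extent is the distance from the TCP to the fingertips, in m); z points along the fingers, y is the direction in which the jaws open and shut (so a half turn about z gives the same grasp; the last joint's range is limited). The gripper opens to 85 mm and grips with 20 to 120 N. Pads are 22 mm wide; open, the fingers measure 114 mm over their backs; the gripper's body (76 mm by 85 mm) begins 54 mm behind the grasp point. The pads swing forward as they close: fully open they stand 13 mm farther back than shut.
Start: joints at [-75.287, 13.785, 0.286, 76.501, 0, 90], TCP at [0.127, -0.484, 0.218] pointing down, gripper open.
Joint ranges: [-155.79, 155.79], [-60.16, 107.12], [-62.33, 73.08], [-114, 123.19], [-81.49, 82.49], [-180, 180]. Speed limits (degrees/s): [159.86, 159.86, 180, 180, 180, 180].

## Interface

Orientations are given as a 3x3 rotation matrix whose columns are the frame's x, y, z axes.
In Python, from rig import ctrl gives the robot as it stands.
- The arm moves only by the shell command python3 -m jog 'ROWS' [FORCE]. ROWS is JSON, a list that holds one entry, the list of rows, each a list of 5 numbers: the opening, from 0 (shut) to 1 (fully open), then the shift along the tool's x, y, z in cm, then the turn about the tool's z in degrees. A call has 1 to 20 rows; each row shifts and turns the commanded pose from where the row before left it, along the tool's axes as they then stand; what a row does not reach is not made up. A row lasts 1/8 s, in which the tool goes at most 62.5 mm and 10.7 degrees, less where a joint would pass 70% of its speed; a pose out of reach is approached as far as the arm can. A call is refused whole if a number of a shift passes 6.25 or a number of a turn 10.7, either way. A call with a gripper value outside its range is refused whole. The fingers move at their own pace and stop on an object; FORCE is the grip in N (left out, the last holds). Time passes only in rows, so rows that do not move let the fingers close. It gives the time, the measured TCP pose, the force and the opening at its end, in the units of the state.
- ctrl.state(): the state, without advancing time (a new reading comes with each control period).
- ctrl.grab_frame(name): name is "scene" or "top" or "wrist"; returns the picture (384x512x3 uint8, red, green, blue); there is no depth.
- ctrl.camera_model(name): a dict with "fovy" (degrees; the focal length in pixels is half the picture's height over the tangent of half this angle, whatever the lens; pixels are square), "cx", "cy" (the principal point, pixels), "distortion" ([k1, k2, p1, p2, k3] as OpenCV has them; the pictures are not rectified), "R" (3x3) and "t" (3): a world point X has camera coordinates R X + t. Camera axes: x right, y down, z forward; pixel columns grow to the right and rows downward; lengths in m; the calibration is good to about 2 mm. A picture is of the moment at which its call begins: read the wrist's pose just before it. camera_model takes no time and is no camera call; for the wrist camera it gives the pose at the moment of the call.
- ctrl.job_done(): hands the job in, once; it reports no verdict.
The state is a dict: "t": time; "joint_pos": joint angles; "dq": joint speeds; "joint_efforts": joint torques, N m; "ee_pos": TCP position; "orientation": TCP orientation; "ft_force": force on the tool from outside, world axes, zero at the start; "wrist_torque": the same for the moment, N m; "gripper_width": finger opening in m.
Only numpy, scipy, OpenCV 4.12 (cv2) and the standard library are available. Lean on these libraries where they do the work, as an engineer would, in place of code of your own. Each camera call takes 0.05 s, during which the arm holds its last target.

## Task

Pick up the angle gauge and gently set it down level on top of the raised ring of the pale bamboo stool leg, with its base bar squarely across the leg. Then rock the gauge sideways on the ring until the swinging pointer settles with its tip on the red mark, and hold it there, resting on the ring, so that the joint line can be scribed: finish while still holding it, do not let go. Leave the dark leg and everything else on the table where it is.

Things in the scene. Friction and masses are not known exactly. Their poses are not given: they have to be found in the camera images.
- gauge: Angle gauge, loose, 0.25 to 0.42 kg, standing. Aluminium base bar 124 (its y) x 26 (x) x 14 mm, flat underside; on it a plate 8 mm thick, 104 wide, to z = 98, white dial on its +x side; on that a wooden handle 36 (y) x 18 (x) mm, z = 98 to 144, gripped across the 18 mm. Origin: centre of the bar's underside. x out of the dial, y along the bar, z up.
- gauge_grip (a point): Grip point in the middle of the gauge's wooden handle, 124 mm above the underside of the bar; moves with the gauge.
- pointer (a joint): Black pointer with brass bob, hanging freely from a pivot 88 mm above the bar's underside, 62 mm long; it swings and settles in about a second. Value: its angle on the dial about the gauge's x (rad), 0 = straight at the base. Gauge rocked by a about its own x (right-handed): settles at -a. To raise the value lean the gauge's top towards its +y end.
- mark (a joint): Red mark (8 mm wide, 14 tall) at the scale, 62 mm from the pointer's pivot and turning about it; same zero and sense, so the pointer is on the mark when the two values are equal. 0.18 to 0.40 rad; stays as set at the start.
- pointer_tip (a point): Tip of the pointer, 62 mm from its pivot.
- mark_centre (a point): Centre of the red mark, in the same plane as the pointer tip.
- pale_leg: Pale bamboo leg, fixed, lying level on a fixed wooden cradle: 60 mm in diameter, 170 long along its x, axis 45 above the table; at its middle a raised browner ring 66 mm in diameter, 18 wide, top 78 mm above the table. Cradle 150 x 90 mm, with blocks up to 46 mm high centred 52 mm either side of the ring. Origin on the axis at the ring's middle.
- pale_leg_ring (a point): Centre of the raised ring, on the axis of the pale leg, 45 mm above the table, 33 mm below the ring's top.
- dark_leg: Dark-stained leg on a like cradle, same sizes, fixed; not to be used. Origin on its axis at its ring.
- sleeve: Bystander: brass sleeve, 40 mm across, 35 mm tall; origin under its centre.
- ferrule: Bystander: copper ferrule, 34 mm across, 22 mm tall; origin under its centre.
- wedge: Bystander: pale wooden block 60 x 28 x 18 mm; origin under its centre.
- sanding_block: Bystander: cork sanding block 70 x 45 x 28 mm; origin under its centre.
- brush: Bystander: brush lying on the table at the left, along its x.
- mallet: Bystander: wooden mallet lying on the table at the right, along its x.
- oil_jar: Bystander: amber glass jar, 60 mm across, 85 mm tall; origin under its centre.
Things that resemble listed ones, but are neither listed nor needed, are in the scene too. What is shaped like the part that bears pale_leg but green is not meant.

How it is judged:
By the outcome, as a careful person would: the job done as asked, in the order asked, and still so for the second after the job is handed in, while the arm keeps its last pose, push and grip.
It also fails if it takes over 45 s, if anything falls off the work surface, if the arm or the gripper's body presses on something with over 40 N, if the wrist force passes 120 N, or if a joint passes its speed limit or range.

## Working session

There is one attempt and no reset: what is moved stays moved. The work goes in short steps, Python scripts to look and compute and a shell command to move; the robot and the scene stay as the last step left them, time stands still between calls to the robot, and variables do not carry over. Pictures are saved under pics/ and viewed, and the job is handed in when it is done.

```bash
ls; mkdir -p pics
python3 - <<'E'
from rig import ctrl
import cv2
s=ctrl.state(); print({k:s[k] for k in s})
for n in("scene","top","wrist"):
    im=ctrl.grab_frame(n); cv2.imwrite(f"pics/{n}0.png",cv2.cvtColor(im,cv2.COLOR_RGB2BGR)); m=ctrl.camera_model(n); print(n,m)
E
```

```text
pics
{'t': 0.0, 'joint_pos': array([-7.52871652e+01,  1.38313791e+01,  2.13573865e-01,  7.65013357e+01,
        1.49663801e-03,  8.99990001e+01]), 'dq': array([ 0.09169031,  0.01022453,  0.06642117, -0.06255781,  0.08501153,
       -0.04038825]), 'joint_efforts': array([ 3.31550355e-04, -3.72317111e+01,  2.52408028e+01,  1.70394592e-02,
       -1.05271949e-04, -1.08523503e-05]), 'ee_pos': array([ 0.12682829, -0.4829673 ,  0.21751919]), 'orientation': array([[ 9.67206466e-01,  2.53990945e-01, -5.02850078e-04],
       [ 2.53991441e-01, -9.67204361e-01,  2.01785257e-03],
       [ 2.61574928e-05, -2.07939967e-03, -9.99997838e-01]]), 'ft_force': array([-0.37609261,  0.18700676,  0.17888346]), 'wrist_torque': array([ 0.02140816, -0.0169518 ,  0.00117519]), 'gripper_width': 0.08566912380896684}
scene {'fovy': 50.57590508395592, 'cx': 266.626013745352, 'cy': 191.00223874330788, 'distortion': array([0.01248756, 0.        , 0.        , 0.        , 0.        ]), 'R': array([[-0.80203749,  0.59719099, -0.00993901],
       [ 0.49278036,  0.65222604, -0.57599368],
       [-0.33749575, -0.46686627, -0.81739372]]), 't': array([ 0.52585422, -0.17624164,  1.51966229])}
top {'fovy': 52.64906714456676, 'cx': 252.69362450518085, 'cy': 192.764310795085, 'distortion': array([0.04137493, 0.        , 0.        , 0.        , 0.        ]), 'R': array([[-0.02426991, -0.99969676, -0.00416705],
       [-0.99678278,  0.02451724, -0.07630851],
       [ 0.07638753,  0.00230164, -0.99707555]]), 't': array([-0.07816422,  0.56006448,  1.42383786])}
wrist {'fovy': 67.44178696650688, 'cx': 259.58046526612026, 'cy': 196.23701079704995, 'distortion': array([-0.05302074,  0.        ,  0.        ,  0.        ,  0.        ]), 'R': array([[ 0.25365777, -0.96729288, -0.00148731],
       [-0.92189692, -0.24221832,  0.30238445],
       [-0.29285458, -0.07533102, -0.95318489]]), 't': array([-0.4994099 , -0.03856411,  0.37858364])}
```

View pics/scene0.png

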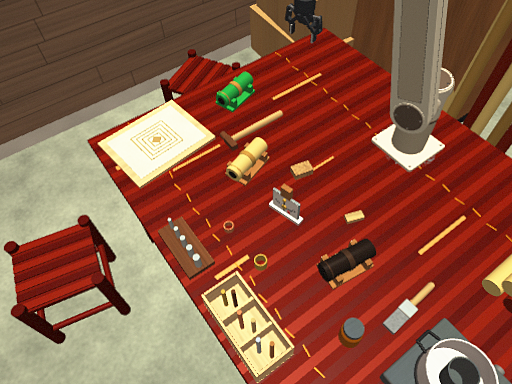

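View pics/top0.png

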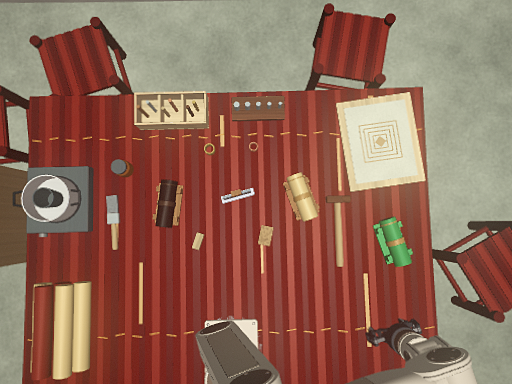

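View pics/wrist0.png

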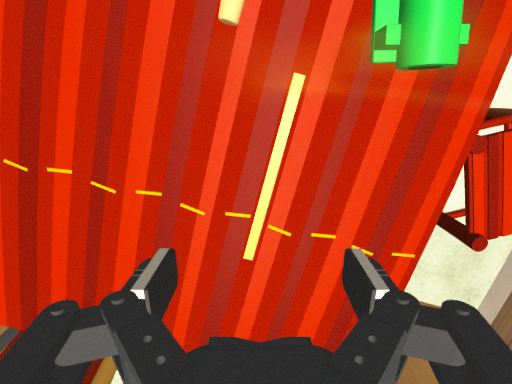

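The gauge is at scene (287,203) and top (238,195). Leg candidates are pale at top (301,197) / scene (248,158), dark at top (168,203) and green at top (394,243). The pale rolls at the left, top (65,330), are not legs. By the description I choose the leg at top (301,197), and I'll check it in close crops.

Run:
```python
import cv2,numpy as np
a=cv2.imread("pics/scene0.png")[125:235,215:325]; b=cv2.imread("pics/top0.png")[160:240,210:330]
a=cv2.resize(a,(500,500),interpolation=cv2.INTER_CUBIC)
cv2.imwrite("pics/cropA.png",a); cv2.imwrite("pics/cropB.png",cv2.resize(b,(780,520),interpolation=cv2.INTER_CUBIC))
```

```text
(no output)
```

View pics/cropA.png

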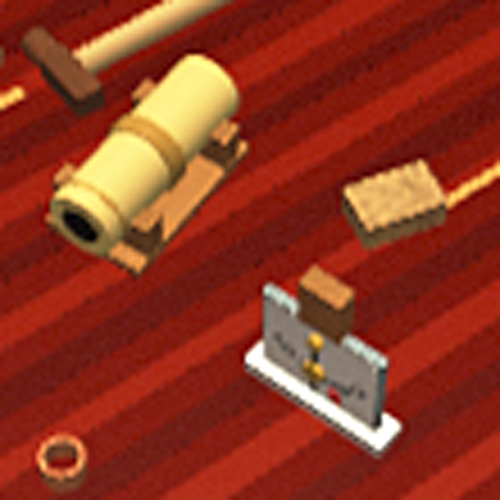

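View pics/cropB.png

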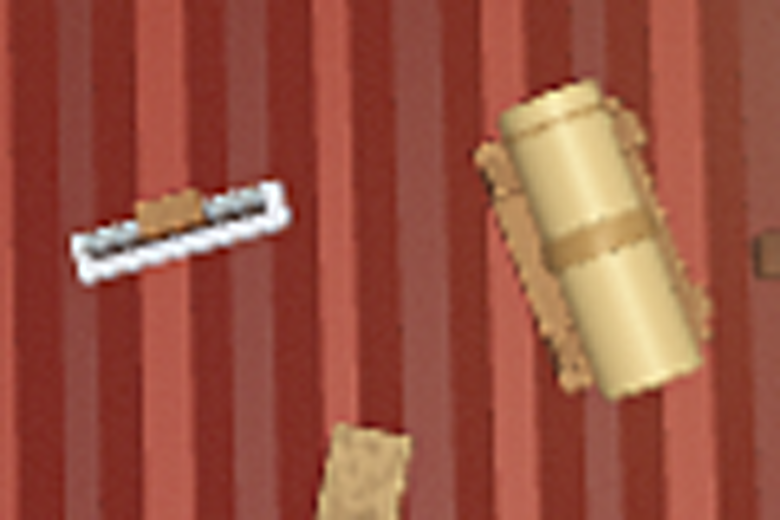

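```bash
cat > h.py <<'E'
import numpy as np,cv2
from rig import ctrl
def K(m):
    f=192/np.tan(np.radians(m["fovy"]/2)); return np.array([[f,0,m["cx"]],[0,f,m["cy"]],[0,0,1.]])
def proj(m,X):
    X=np.atleast_2d(np.asarray(X,float)); rv=cv2.Rodrigues(np.asarray(m["R"]))[0]
    return cv2.projectPoints(X,rv,np.asarray(m["t"],float),K(m),np.asarray(m["distortion"]))[0][:,0]
def ray(m,p):
    u=cv2.undistortPoints(np.array([[p]],float),K(m),np.asarray(m["distortion"]))[0,0]
    R=np.asarray(m["R"]); return -R.T@m["t"], R.T@np.array([u[0],u[1],1])
def onz(m,p,z):
    c,d=ray(m,p); return c+d*(z-c[2])/d[2]
def pose(x,y,yaw,z=0,tilt=0):
    c,s=np.cos(yaw),np.sin(yaw); Rz=np.array([[c,-s,0],[s,c,0],[0,0,1]])
    ct,st=np.cos(tilt),np.sin(tilt); Rx=np.array([[1,0,0],[0,ct,-st],[0,st,ct]])
    return Rz@Rx,np.array([x,y,z])
def box(x0,x1,y0,y1,z0,z1):
    return np.array([[x,y,z] for x in(x0,x1) for y in(y0,y1) for z in(z0,z1)],float)/1000
def drawbox(im,m,R,t,b,col,sc,off):
    q=(proj(m,b@R.T+t)-off+0.5)*sc
    for i in range(8):
        for k in(1,2,4):
            j=i^k
            if j>i: cv2.line(im,tuple(int(v) for v in q[i]),tuple(int(v) for v in q[j]),col,1,cv2.LINE_AA)
GB=[box(-13,13,-62,62,0,14),box(-4,4,-52,52,14,98),box(-9,9,-18,18,98,144)]
def grab(n,name):
    m=ctrl.camera_model(n); im=cv2.cvtColor(ctrl.grab_frame(n),cv2.COLOR_RGB2BGR); cv2.imwrite(f"pics/{name}.png",im)
    np.save(f"pics/{name}.npy",m,allow_pickle=True); return m,im
def load(name): return np.load(f"pics/{name}.npy",allow_pickle=True).item(),cv2.imread(f"pics/{name}.png")
E
python3 - <<'E'
from h import *
s=ctrl.state(); m=ctrl.camera_model("wrist"); c=-np.asarray(m["R"]).T@m["t"]
print("cam in tool",np.array(s["orientation"]).T@(c-s["ee_pos"]), ctrl.tip_extent)
for n in("scene","top"):
    mm=ctrl.camera_model(n); print(n,-np.asarray(mm["R"]).T@mm["t"])
t=ctrl.camera_model("top")
# bar ends at z=.007, handle
for p in [(222,201),(254,190.5),(237.5,192.5)]: print(p,onz(t,p,.01),onz(t,p,.144))
print("leg ends",onz(t,(295,174),.075),onz(t,(310,218),.075),"ring",onz(t,(302,197),.078))
E
```

```text
cam in tool [ 0.07757069  0.00023308 -0.15408753] 0.025
scene [1.02148279 0.51039306 1.14587482]
top [ 0.44760213 -0.09514892  1.46208589]
(222, 201) [0.53073674 0.02392822 0.01      ] [0.52306499 0.01293966 0.144     ]
(254, 190.5) [ 0.56725174 -0.09690717  0.01      ] [ 0.55621035 -0.09674491  0.144     ]
(237.5, 192.5) [ 0.56124567 -0.0348098   0.01      ] [ 0.55075853 -0.04037796  0.144     ]
leg ends [ 0.61775369 -0.24561045  0.075     ] [ 0.45874768 -0.29377381  0.075     ] ring [ 0.53415064 -0.26754943  0.078     ]
```

```bash
python3 -m jog '[[[1,5.07,-2.5,0,0],[1,5.07,-2.5,0,0],[1,5.07,-2.5,0,0],[1,5.07,-2.5,0,0],[1,5.07,-2.5,0,0],[1,5.07,-2.5,0,0],[1,5.07,-2.5,0,0],[1,5.07,-2.5,0,0],[1,5.07,-2.5,0,0],[1,5.07,-2.5,0,0],[1,5.07,-2.5,0,0],[1,5.07,-2.5,0,0],[1,5.07,-2.5,0,0],[1,0,0,0,0],[1,0,0,0,0]]]'
python3 - <<'E'
from h import *
m,im=grab("wrist","w1"); s=ctrl.state(); print(s["t"],s["ee_pos"],s["joint_pos"],s["orientation"])
E
```

```text
t: 2.02
ee_pos: [0.6814, -0.0018, 0.2172]
orientation: [[0.967, 0.254, -0.002], [0.254, -0.967, -0.0], [-0.002, -0.0, -1.0]]
ft_force: [-0.8, 0.0, -0.6]
gripper_width: 0.0855
2.075 [ 0.68122063 -0.0024298   0.21810417] [-1.96716523e-01  3.60452323e+01  3.43393309e+01  8.83639072e+01
 -1.64650002e-02  1.65118227e+02] [[ 9.67333097e-01  2.53505805e-01 -1.21936986e-03]
 [ 2.53505649e-01 -9.67333865e-01 -2.83183614e-04]
 [-1.25132645e-03 -3.51842650e-05 -9.99999216e-01]]
```

View pics/w1.png

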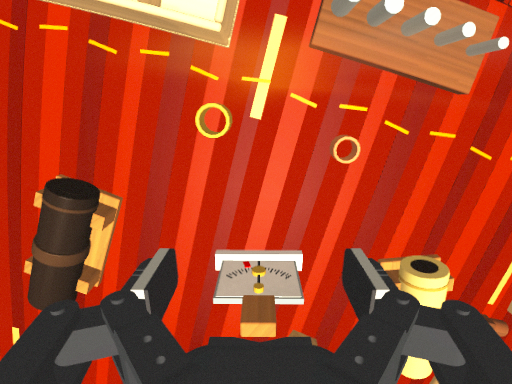

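The wrist view shows the gauge with its dial at (258,280), red mark at about (247,265) and pointer hanging straight. The pale leg is at the right, (425,300), and the dark leg at the left.

```bash
cat > ov.py <<'E'
from h import *
def overlay(name,out,x0,y0,w,h,sc,poses,pts=None):
    m,im=load(name); c=cv2.resize(im[y0:y0+h,x0:x0+w],None,fx=sc,fy=sc,interpolation=cv2.INTER_CUBIC)
    for R,t in poses:
        for b,col in zip(GB,[(255,0,0),(0,255,0),(255,0,255)]): drawbox(c,m,R,t,b,col,sc,np.array([x0,y0]))
    cv2.imwrite(f"pics/{out}.png",c)
E
python3 - <<'E'
from ov import *
overlay("w1","w1c",205,240,110,105,7,[])
E
```

```text
(no output)
```

View pics/w1c.png

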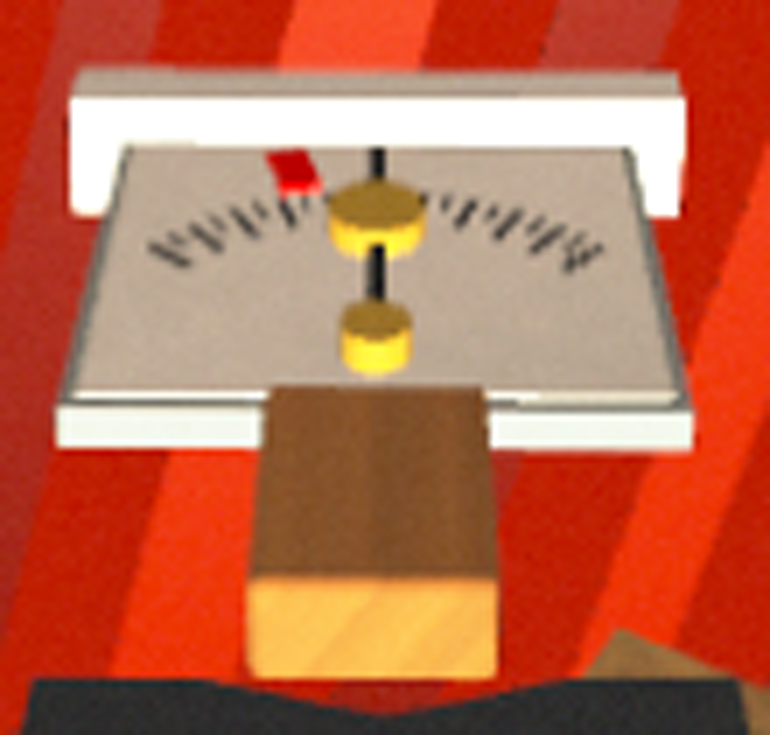

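```bash
cat > fit1.py <<'E'
from ov import *
from scipy.optimize import least_squares
m,im=load("w1")
I=lambda p:np.array([205,240])+(np.array(p)+.5)/7-.5
C=[((70,97),(13,62,14)),((686,97),(13,-62,14)),((80,71),(13,62,0)),((678,71),(13,-62,0)),((70,214),(-13,62,14)),((680,215),(-13,-62,14)),
((65,402),(4,52,98)),((688,404),(4,-52,98)),((57,447),(-4,52,98)),((693,450),(-4,-52,98)),((248,578),(9,18,144)),((498,578),(9,-18,144)),((252,678),(-9,18,144)),((497,678),(-9,-18,144))]
P=np.array([I(a) for a,_ in C]); X=np.array([b for _,b in C])/1000
def r(v):
    R,t=pose(v[0],v[1],v[2],v[3]); return (proj(m,X@R.T+t)-P).ravel()
s=least_squares(r,[.55,-.037,.26,0]); print(s.x,np.degrees(s.x[2])); print(np.round(s.fun.reshape(-1,2),1).tolist())
s2=least_squares(lambda v:r([*v,0]),[.55,-.037,.26]); print("z=0:",s2.x,np.degrees(s2.x[2]),np.abs(s2.fun).max())
v=s.x; R,t=pose(*v[:3],v[3])
tip=I((376,150)); mc=[I(p) for p in((267,153),(305,150),(322,192),(283,195))]
for pl in (5,7,9,11,13):
    def dial(p):
        c,d=ray(m,p); c=R.T@(c-t); d=R.T@d; q=c+d*(pl/1000-c[0])/d[0]; return q*1000
    q=dial(tip); M=np.mean([dial(p) for p in mc],0)
    print(pl,"tip",q[1:],"mark",M[1:],"rad",np.hypot(M[1],88-M[2]),"ang",np.arctan2(M[1]-0,88-M[2]), "ang rel",np.arctan2(M[1]-q[1],88-M[2]))
E
python3 fit1.py
```

```text
[ 0.54928743 -0.03509663  0.25458445 -0.00365674] 14.586614449836308
[[0.0, 0.6], [-0.2, 0.8], [-0.0, -0.5], [-0.4, -0.3], [0.9, -0.1], [-0.2, -0.1], [-1.0, 0.1], [0.6, -0.0], [0.6, -0.6], [-0.4, -0.8], [-0.2, 0.2], [0.4, 0.3], [-0.3, 0.1], [0.2, 0.2]]
z=0: [ 0.55195851 -0.03441656  0.25460112] 14.58756964271724 1.5546813686701455
5 tip [ 0.25084427 19.02452196] mark [16.30093052 27.51758846] rad 62.640581430485156 ang 0.26325993956811017 ang rel 0.25938939234893466
7 tip [ 0.23786401 22.4254421 ] mark [16.1344884  30.83730269] rad 59.396091450018886 ang 0.27509904392563395 ang rel 0.27124074145128946
9 tip [ 0.22488376 25.82636224] mark [15.96804628 34.15701693] rad 56.16088788726012 ang 0.2883041878809387 ang rel 0.28446082080419915
11 tip [ 0.2119035  29.22728238] mark [15.80160415 37.47673116] rad 52.93667337667165 ang 0.3031207562596957 ang rel 0.2992957390247491
13 tip [ 0.19892324 32.62820252] mark [15.63516203 40.79644539] rad 49.72558555962974 ang 0.31985499915397214 ang rel 0.31605271177226174
```

```bash
python3 -m jog '[[[1,-2.8,4.4,0,0],[1,-2.8,4.4,0,0],[1,-2.8,4.4,0,0],[1,-2.8,4.4,0,0],[1,-2.8,4.4,0,0],[1,0,0,0,0],[1,0,0,0,0]]]'
python3 - <<'E'
from h import *
m,im=grab("wrist","w2"); s=ctrl.state(); print(s["t"],s["ee_pos"])
E
```

```text
t: 2.95
ee_pos: [0.6014, -0.251, 0.2194]
orientation: [[0.968, 0.252, 0.001], [0.252, -0.968, 0.0], [0.001, 0.0, -1.0]]
ft_force: [-0.1, -0.0, 0.0]
gripper_width: 0.0856
3.0 [ 0.60193537 -0.25004045  0.2192654 ]
```

View pics/w2.png

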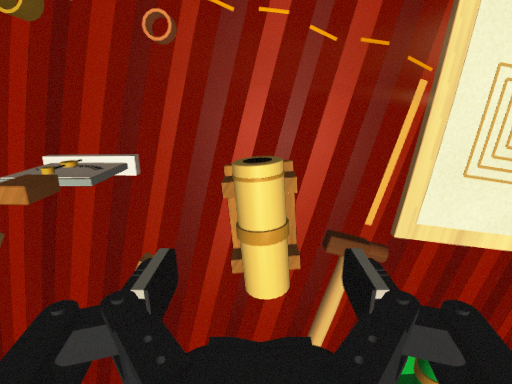

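The pale leg is at about (262,228), its browner ring at (262,231) in the image, on a brown cradle, so the choice is confirmed. Next I'll fit its pose.

Run:
```python
from ov import *
overlay("w2","w2c",212,145,100,165,4.6,[])
```

```text
(no output)
```

View pics/w2c.png

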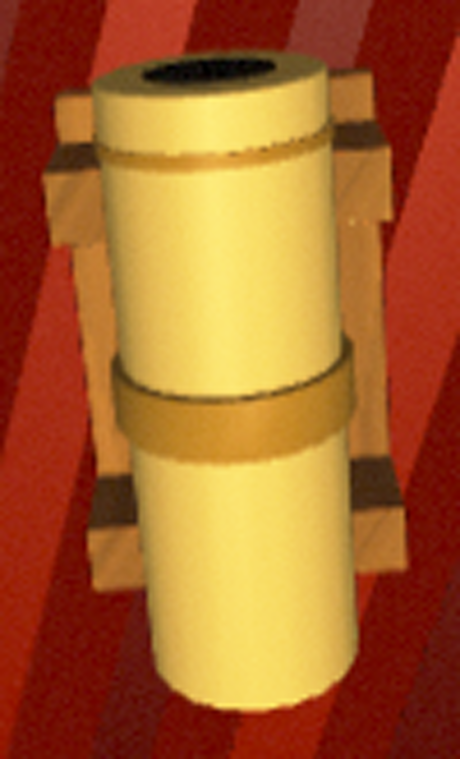

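```bash
cat > fit2.py <<'E'
from ov import *
from scipy.optimize import least_squares
m,im=load("w2")
I=lambda p:np.array([212,145])+(np.array(p)+.5)/4.6-.5
th=np.linspace(0,2*np.pi,361)
def circ(x,r,v):
    R,t=pose(v[0],v[1],v[2],.045); return proj(m,(np.c_[np.full(361,x),r*np.cos(th),r*np.sin(th)]/1000)@R.T+t)
HL=[(95,100),(103,170),(107,250),(112,330),(145,500),(150,590),(156,665),(328,80),(331,170),(336,250),(341,330),(352,480),(355,570),(358,650),(255,709),(215,705),(300,703),(210,52),(150,58)]
HR=[(113,362),(116,400),(121,438),(353,340),(354,372),(352,412),(150,455),(210,464),(270,463),(320,447)]
RF=[(140,387),(190,397),(240,398),(290,389),(330,370)]
def r(v):
    h=lambda a:cv2.convexHull(np.vstack(a).astype(np.float32)); o=[]
    H1=h([circ(85,30,v),circ(-85,30,v)]); H2=h([circ(9,33,v),circ(-9,33,v)])
    for p in HL:o.append(cv2.pointPolygonTest(H1,tuple(map(float,I(p))),True))
    for p in HR:o.append(cv2.pointPolygonTest(H2,tuple(map(float,I(p))),True))
    c=circ(9,33,v)
    H3=h([c])
    for p in RF:o.append(cv2.pointPolygonTest(H3,tuple(map(float,I(p))),True))
    return np.array(o)
s=least_squares(r,[.534,-.2675,.30],diff_step=1e-3,x_scale=[.01,.01,.05]); print(s.x,np.degrees(s.x[2])); print(np.round(s.fun,1))
mt=ctrl.camera_model("top"); R,t=pose(*s.x,.045); print("top px",proj(mt,[R@[0,0,.033]+t,R@[.085,0,.03]+t,R@[-.085,0,.03]+t]))
E
python3 fit2.py
```

```text
[ 0.53845557 -0.2714488   0.33665899] 19.2891392056583
[ 1.   1.  -0.2 -1.1  1.9  0.7  0.1  0.2  0.6  0.6  0.5 -0.   0.4  0.6
  0.7  0.8  0.3  1.2  0.9  0.9  0.6 -0.3  0.5  0.7  1.1 -0.1  0.2 -0.6
 -0.4  0.5  0.3 -0.1 -0.1  0.5]
top px [[303.05241775 195.770564  ]
 [294.36789301 173.75856643]
 [311.62409086 218.10840271]]
```

```bash
cat >> fit2.py <<'E'
im2=cv2.resize(im[145:310,212:312],None,fx=4.6,fy=4.6,interpolation=cv2.INTER_CUBIC)
for k,rr in((85,30),(-85,30),(9,33),(-9,33)):
    q=(circ(k,rr,s.x)-[212,145]+.5)*4.6; cv2.polylines(im2,[q.astype(np.int32)],True,(255,0,0),1,cv2.LINE_AA)
top=cv2.imread("pics/top0.png"); m=mt
im3=cv2.resize(top[160:235,265:335],None,fx=4.6*2,fy=4.6*2,interpolation=cv2.INTER_CUBIC)[:,:640]
for k,rr in((85,30),(-85,30),(9,33),(-9,33)):
    q=(circ(k,rr,s.x)-[265,160]+.5)*9.2; cv2.polylines(im3,[q.astype(np.int32)],True,(255,0,0),1,cv2.LINE_AA)
cv2.imwrite("pics/ov2.png",im2); cv2.imwrite("pics/ov3.png",im3[:590])
E
python3 fit2.py >/dev/null
```

```text
(no output)
```

View pics/ov2.png

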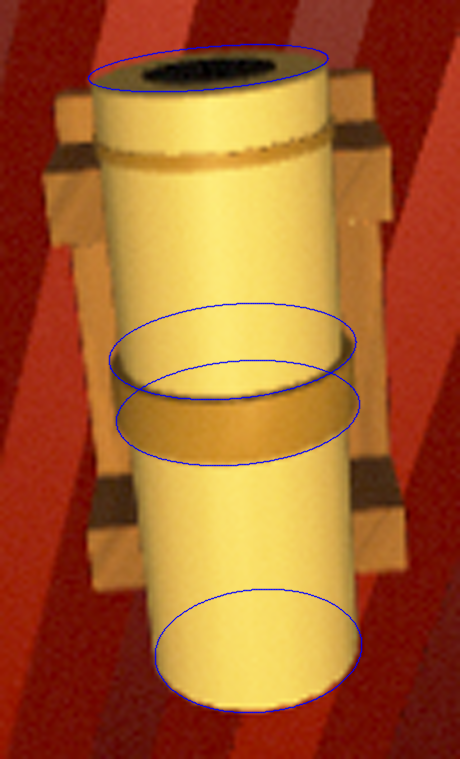

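View pics/ov3.png

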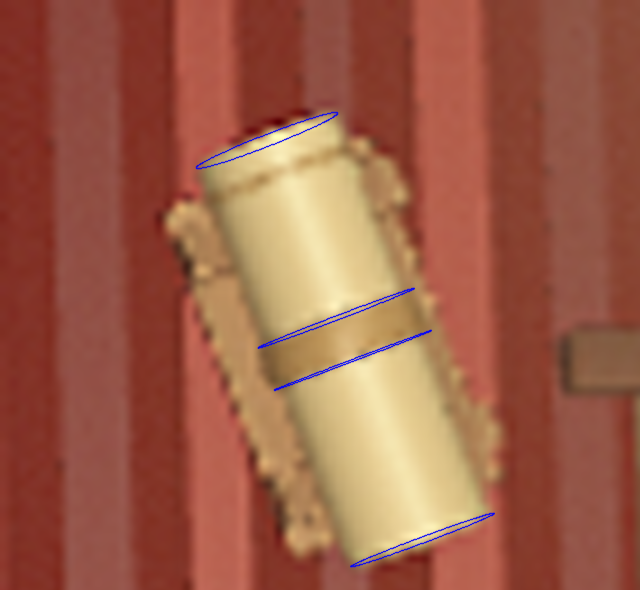

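```bash
cat > fit3.py <<'E'
from ov import *
from scipy.optimize import least_squares
exec(open("fit2.py").read().split("s=least")[0].split("HL=")[1].join(["HL=",""])) if 0 else None
src=open("fit2.py").read().split("s=least")[0].replace("pose(v[0],v[1],v[2],.045)","pose(v[0],v[1],v[2],v[3])"); exec(src)
s=least_squares(r,[.534,-.2675,.30,.045],diff_step=1e-3,x_scale=[.01,.01,.05,.01]); print(s.x,np.degrees(s.x[2])); print(np.round(s.fun,1))
# top image silhouettes
mt,_=ctrl.camera_model("top"),0
t0=cv2.imread("pics/top0.png")
J=lambda p:np.array([265,160])+(np.array(p)+.5)/9.2-.5
L=[(213,200),(235,265),(262,330),(300,420),(330,495)]; Rr=[(362,165),(385,230),(440,370),(465,430),(485,485)]
for nm,S in(("left",L),("right",Rr)):
    q=np.array([onz(mt,J(p),.050) for p in S]); A=np.polyfit(q[:,0],q[:,1],1); print(nm,np.degrees(np.arctan(A[0])),"y at x=.537",np.polyval(A,.537))
E
python3 fit3.py
```

```text
[ 0.53635333 -0.27206164  0.33662831  0.04056475] 19.28738129345823
[ 0.6  0.6 -0.5 -1.4  1.5  0.4 -0.3 -0.2  0.3  0.2  0.1 -0.4  0.1  0.2
 -0.1  0.  -0.5  0.1 -0.3  0.5  0.2 -0.6  0.1  0.3  0.8 -0.2  0.2 -0.7
 -0.6  0.5  0.5  0.1  0.   0.5]
left 20.034769041362633 y at x=.537 -0.2410621720173684
right 19.16535559769851 y at x=.537 -0.30438986774271926
```

```bash
python3 -m jog '[[[1,0.08,-4.42,0,0],[1,0.08,-4.42,0,0],[1,0.08,-4.42,0,0],[1,0.08,-4.42,0,0],[1,0.08,-4.42,0,0],[1,0,0,0,-10],[1,0,0,0,-10],[1,0,0,0,-10],[1,0,0,0,-10],[1,0,0,0,-10],[1,0,0,0,-10],[1,0,0,0,-10],[1,0,0,0,-10],[1,0,0,0,-10],[1,0,0,0,0],[1,0,0,0,0]]]'
python3 - <<'E'
from h import *
m,im=grab("wrist","w3"); s=ctrl.state(); print(s["t"],s["ee_pos"],s["joint_pos"])
R=np.array(s["orientation"]); print("yaw y",np.degrees(np.arctan2(R[1,1],R[0,1]))); d=np.array([.5495,-.035,.13])-s["ee_pos"]; print("tool delta",R.T@d)
E
```

```text
t: 5.0
ee_pos: [0.5501, -0.0346, 0.2186]
orientation: [[-0.253, 0.967, 0.0], [0.967, 0.253, 0.0], [-0.0, 0.0, -1.0]]
ft_force: [-0.5, -0.2, 0.1]
gripper_width: 0.085
5.05 [ 0.55007968 -0.03479171  0.21854328] [-3.61949992e+00  1.96334351e+01  8.31431209e+00  7.86709673e+01
  7.82465255e-04  7.17146213e+01]
yaw y 14.665879070846964
tool delta [-5.10841123e-05 -6.28448882e-04  8.85431767e-02]
```

View pics/w3.png

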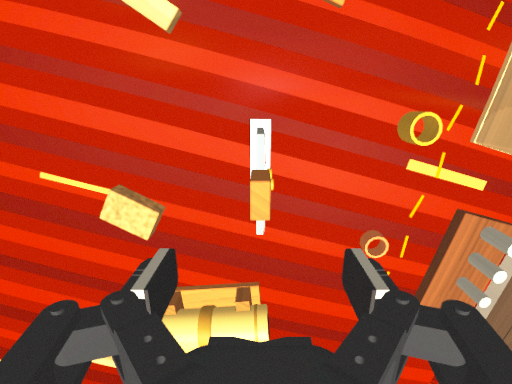

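```bash
python3 -m jog '[[[1,0,-0.06,3,0],[1,0,0,3,0],[1,0,0,1.8,0],[1,0,0,1.0,0],[0.5,0,0,0,0],[0.3,0,0,0,0],[0.1,0,0,0,0],[0,0,0,0,0],[0,0,0,0,0],[0,0,0,0,0]]]' 40
python3 - <<'E'
from h import *
m,im=grab("wrist","w4"); s=ctrl.state(); print(s["t"],s["ee_pos"],s["gripper_width"],s["ft_force"])
E
```

```text
t: 6.3
ee_pos: [0.5504, -0.0357, 0.1319]
orientation: [[-0.254, 0.967, 0.003], [0.967, 0.254, -0.0], [-0.001, 0.002, -1.0]]
ft_force: [-0.9, -0.3, 5.3]
gripper_width: 0.0001
6.35 [ 0.5504027  -0.03565284  0.13185106] -0.00040413634856466995 [-0.94897922 -1.35711683  6.09745364]
```

View pics/w4.png

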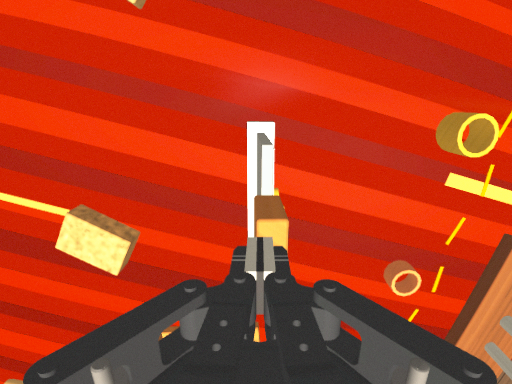

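Run:
```python
from ov import *
m,_=load("w3")
for p,z in (((260,200),.144),((261,119),.014),((261,234),.014)): print(onz(m,p,z))
R,t=pose(.5495,-.035,np.radians(14.6)); 
overlay("w3","w3o",200,90,130,160,3.7,[(R,t)])
overlay("w4","w4o",200,90,130,200,3,[(R,t)])
```

```text
[ 0.55026555 -0.03322138  0.144     ]
[0.53638411 0.02527646 0.014     ]
[ 0.57504103 -0.12185382  0.014     ]
```

View pics/w3o.png

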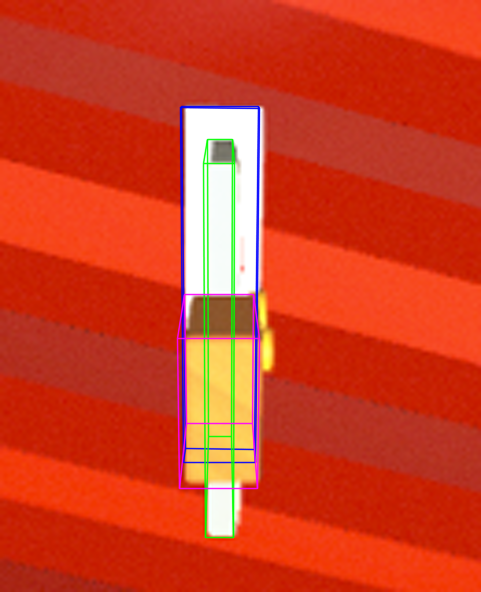

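View pics/w4o.png

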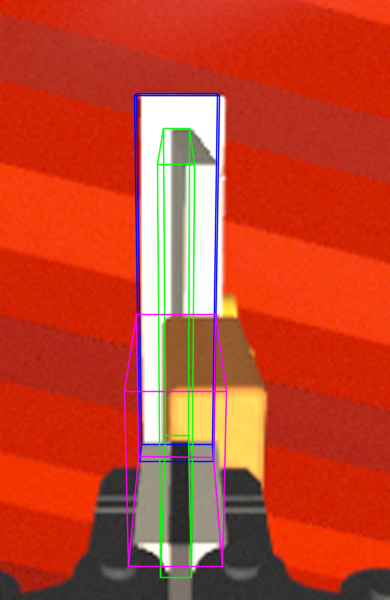

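The fingers shut to 0, so the grasp missed and the gauge was tipped: its handle now leans to the right in the wrist view, at (271,225). I'll look from the outside before moving anything.

Run:
```python
from ov import *
m,im=grab("scene","s4"); m2,im2=grab("top","t4")
cv2.imwrite("pics/s4c.png",cv2.resize(im[150:250,230:340],None,fx=6,fy=6,interpolation=cv2.INTER_CUBIC))
cv2.imwrite("pics/t4c.png",cv2.resize(im2[160:240,200:280],None,fx=6,fy=6,interpolation=cv2.INTER_CUBIC))
```

```text
(no output)
```

View pics/s4c.png

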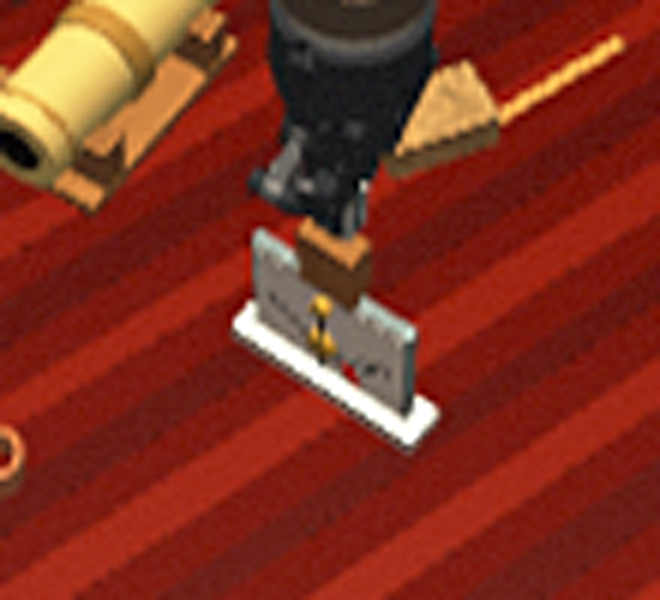

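View pics/t4c.png

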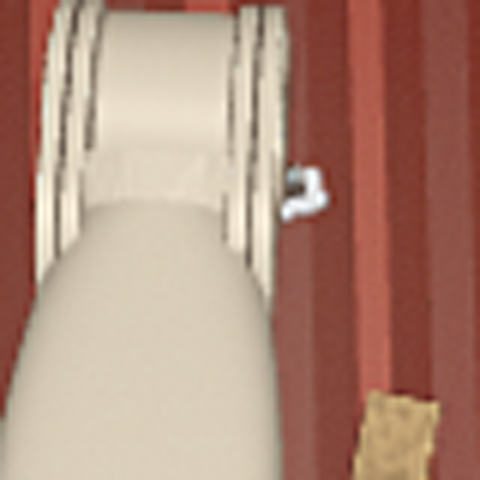

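Run:
```python
from ov import *
overlay("w4","w4z",215,180,95,75,8,[])
overlay("w4","w4y",200,210,120,120,5,[])
overlay("s4","s4z",262,178,50,50,12,[])
```

```text
(no output)
```

View pics/w4y.png

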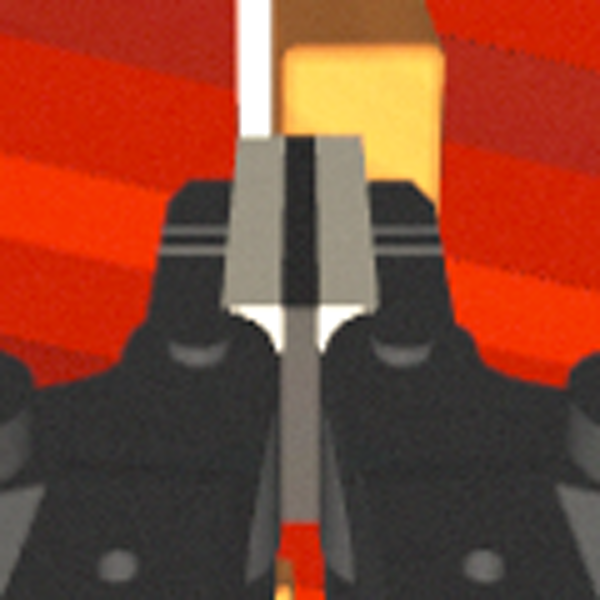

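View pics/s4z.png

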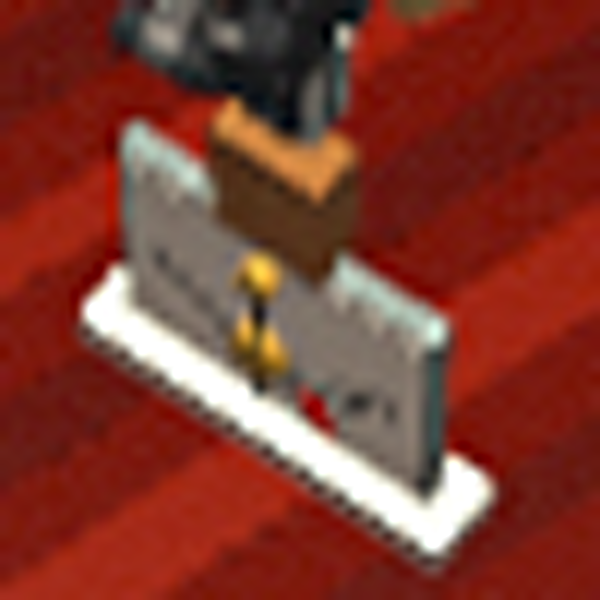

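Run:
```python
from ov import *
m,_=load("w4"); s=ctrl.state(); R=np.array(s["orientation"]); p=np.array(s["ee_pos"])
for z in(-.02,-.01,0,.01,.02,.025,.03): print(z,proj(m,[p+R@[.011,0,z]])[0],proj(m,[p+R@[-.011,0,z]])[0])
# handle top corner right-near: crop (442,45)/5 -> px ; left (283,45)
for px in ((288.4,219),(256.5,219)):
    for z in(.12,.13,.14,.144): print(px,z,R.T@(onz(m,px,z)-p))
print(s["joint_pos"],s["ft_force"],s["wrist_torque"])
```

```text
-0.02 [259.16553894 239.88662988] [259.19745148 276.78911457]
-0.01 [259.19678839 231.73679977] [259.22536665 266.8946101 ]
0 [259.22451393 224.51063946] [259.25029611 258.0644478 ]
0.01 [259.24927496 218.06079145] [259.27268766 250.13804707]
0.02 [259.27151935 212.26942429] [259.29290513 242.98513295]
0.025 [259.28181389 209.59016113] [259.30229398 239.66461776]
0.03 [259.29160972 207.04124429] [259.31124689 236.49901287]
(288.4, 219) 0.12 [0.00960025 0.01810835 0.0118907 ]
(288.4, 219) 0.13 [0.01366676 0.01703348 0.00188462]
(288.4, 219) 0.14 [ 0.01773328  0.0159586  -0.00812146]
(288.4, 219) 0.144 [ 0.01935988  0.01552865 -0.01212389]
(256.5, 219) 0.12 [ 0.00963158 -0.00171041  0.01184192]
(256.5, 219) 0.13 [ 0.01369621 -0.00159039  0.00183878]
(256.5, 219) 0.14 [ 0.01776083 -0.00147038 -0.00816436]
(256.5, 219) 0.144 [ 0.01938669 -0.00142237 -0.01216561]
[-3.70746216e+00  2.23676591e+01 -8.94887386e-01  6.65885761e+01
 -9.74873549e-04  7.15845240e+01] [-0.5401896  -0.07490318  6.72097467] [0.01403299 0.1839411  0.02496641]
```

The picture and the 6 N of upward force show the shut fingertips resting on top of the handle at z = 0.144 with the TCP reading 0.132. So the real fingertips sit about 12 mm behind the reported TCP, not 25 mm ahead. I'll lift, open and look again.

```bash
python3 -m jog '[[[0,0,0,-2,0],[0,0,0,-3,0],[1,0,0,-3,0],[1,0,0,-0.5,0],[1,0,0,0,0],[1,0,0,0,0],[1,0,0,0,0],[1,0,0,0,0]]]'
python3 - <<'E'
from ov import *
m,im=grab("wrist","w5"); s=ctrl.state(); print(s["t"],s["ee_pos"],s["gripper_width"],s["ft_force"])
R,t=pose(.5495,-.035,np.radians(14.6)); 
overlay("w5","w5o",190,90,150,160,3.7,[(R,t)])
E
```

```text
t: 7.45
ee_pos: [0.5492, -0.0356, 0.2147]
orientation: [[-0.254, 0.967, -0.001], [0.967, 0.254, 0.0], [0.0, -0.001, -1.0]]
ft_force: [-0.1, -1.0, 0.3]
gripper_width: 0.0852
7.5 [ 0.54931035 -0.03557405  0.21488647] 0.08512392320665979 [-0.41905033 -0.3050236   0.16235376]
```

View pics/w5o.png

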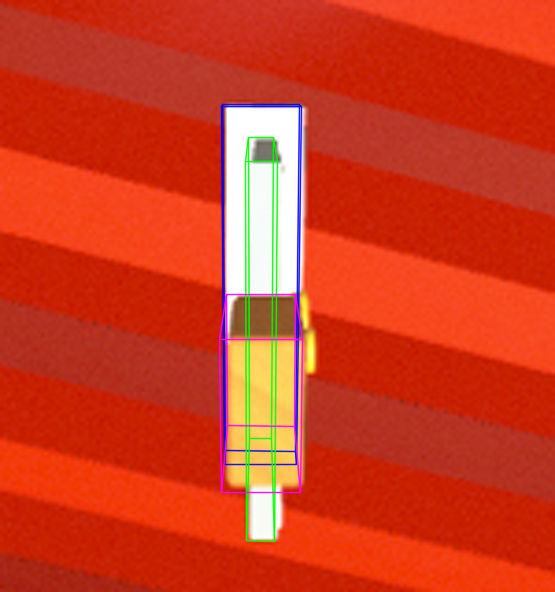

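View pics/w5.png

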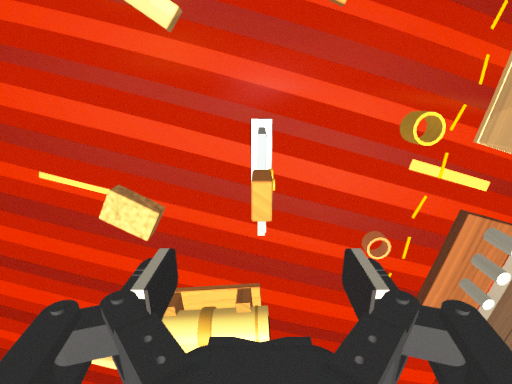

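```bash
python3 -m jog '[[[1,0,0.12,4,0],[1,0,0,4,0],[1,0,0,2,0],[1,0,0,1.2,0],[1,0,0,0.8,0],[1,0,0,0,0]]]'
python3 - <<'E'
from ov import *
m,im=grab("wrist","w6"); m,i2=grab("scene","s6"); s=ctrl.state(); print(s["t"],s["ee_pos"],s["gripper_width"],s["ft_force"])
overlay("s6","s6z",250,160,70,70,8,[])
E
```

```text
t: 8.25
ee_pos: [0.5508, -0.0353, 0.0955]
orientation: [[-0.254, 0.967, 0.0], [0.967, 0.254, 0.0], [0.0, 0.0, -1.0]]
ft_force: [-0.0, 0.9, -0.6]
gripper_width: 0.085
8.35 [ 0.55142385 -0.0353361   0.09627104] 0.08525027038092137 [-0.18242669  1.04117752 -0.12328355]
```

View pics/w6.png

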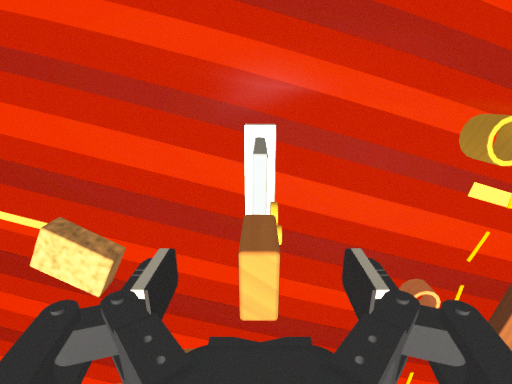

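View pics/s6z.png

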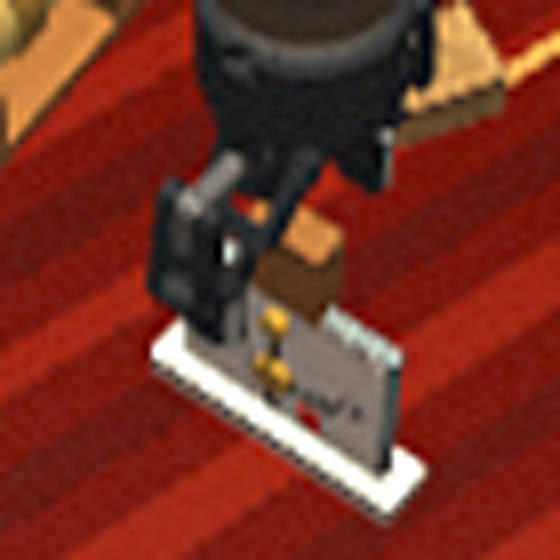

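```bash
python3 -m jog '[[[1,0,0,0.2,0],[0.6,0,0,0,0],[0.4,0,0,0,0],[0.2,0,0,0,0],[0.1,0,0,0,0],[0,0,0,0,0],[0,0,0,0,0]]]' 40
python3 - <<'E'
from ov import *
m,im=grab("wrist","w7"); s=ctrl.state(); print(s["t"],s["ee_pos"],s["gripper_width"],s["ft_force"])
E
```

```text
t: 9.22
ee_pos: [0.5508, -0.0354, 0.0935]
orientation: [[-0.254, 0.967, 0.0], [0.967, 0.254, -0.0], [-0.0, 0.0, -1.0]]
ft_force: [0.6, -0.8, 1.2]
gripper_width: 0.0177
9.275 [ 0.55076074 -0.03538242  0.09351349] 0.017399659648994915 [-0.26422801  0.10865069 -0.58418625]
```

View pics/w7.png

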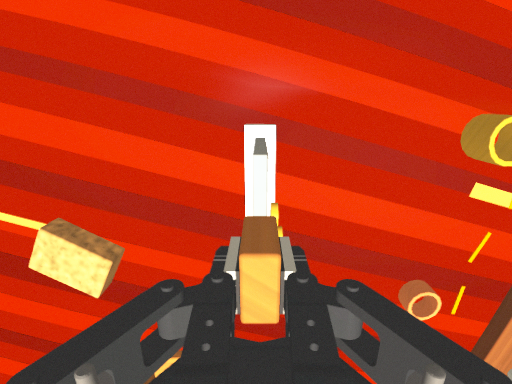

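```bash
python3 -m jog '[[[0,0,0,-1,0],[0,0,0,-3,0],[0,0,0,-4,0],[0,0,0,-2.2,0],[0,-1,-0.3,0,0],[0,-2.5,-0.8,0,-1],[0,-3,-1.0,0,-1],[0,-3.5,-1.14,0,-1],[0,-3.5,-1.15,0,-1],[0,-3.5,-1.15,0,-0.7],[0,-3,-1.0,0,0],[0,-2,-0.6,0,0],[0,-0.5,-0.2,0,0],[0,0,0,0,0],[0,0,0,0,0]]]'
python3 - <<'E'
from ov import *
m,im=grab("wrist","w8"); m,im=grab("scene","s8");s=ctrl.state(); print(s["t"],s["ee_pos"],s["gripper_width"],s["ft_force"],s["wrist_torque"])
R=np.array(s["orientation"]); print("yaw y",np.degrees(np.arctan2(R[1,1],R[0,1]))); d=np.array([.537,-.272,.175])-s["ee_pos"]; print("tool delta",R.T@d*100)
overlay("s8","s8z",195,90,90,90,6.5,[])
E
```

```text
t: 11.15
ee_pos: [0.548, -0.2706, 0.1954]
orientation: [[-0.334, 0.943, -0.0], [0.943, 0.334, 0.001], [0.001, -0.0, -1.0]]
ft_force: [0.9, 1.3, -3.5]
gripper_width: 0.0176
11.25 [ 0.54816256 -0.27074061  0.19560664] 0.017903382600454546 [-0.66593338 -0.51869543 -3.87604811] [0.04485866 0.02198492 0.001847  ]
yaw y 19.50379058279095
tool delta [ 0.25369814 -1.09464797  2.06048708]
```

View pics/w8.png

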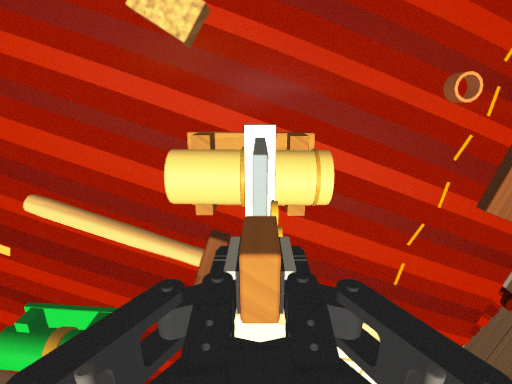

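View pics/s8z.png

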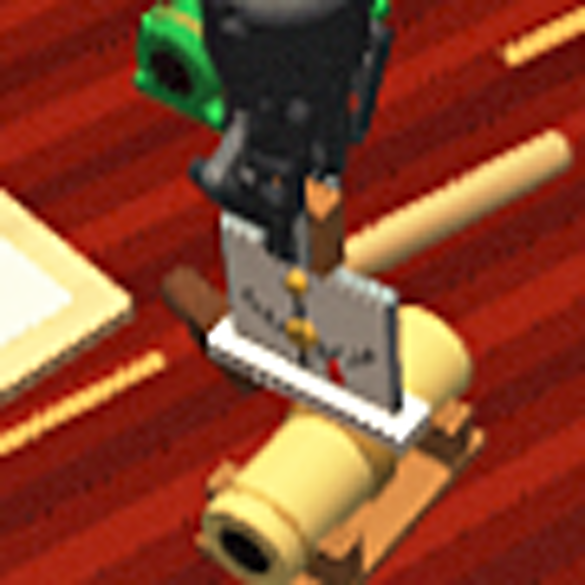

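```bash
cat > legov.py <<'E'
from ov import *
def leg(name,out,x0,y0,w,h,sc,v,g=None):
    m,im=load(name); c=cv2.resize(im[y0:y0+h,x0:x0+w],None,fx=sc,fy=sc,interpolation=cv2.INTER_CUBIC)
    th=np.linspace(0,2*np.pi,361); R,t=pose(v[0],v[1],np.radians(v[2]),.045)
    for k,r in((85,30),(-85,30),(9,33),(-9,33)):
        q=proj(m,(np.c_[np.full(361,k),r*np.cos(th),r*np.sin(th)]/1000)@R.T+t); q=(q-[x0,y0]+.5)*sc
        cv2.polylines(c,[q.astype(np.int32)],True,(255,0,0),1,cv2.LINE_AA)
    if g is not None:
        for b,col in zip(GB,[(255,255,0),(0,255,0),(255,0,255)]): drawbox(c,m,*g,b,col,sc,np.array([x0,y0]))
    cv2.imwrite(f"pics/{out}.png",c)
E
python3 - <<'E'
from legov import *
leg("w8","w8l",155,115,190,110,4.2,(.537,-.272,19.3))
leg("s8","s8l",195,90,90,90,6.5,(.537,-.272,19.3),pose(.548,-.271,np.radians(19.5),.102))
E
```

```text
(no output)
```

View pics/w8l.png

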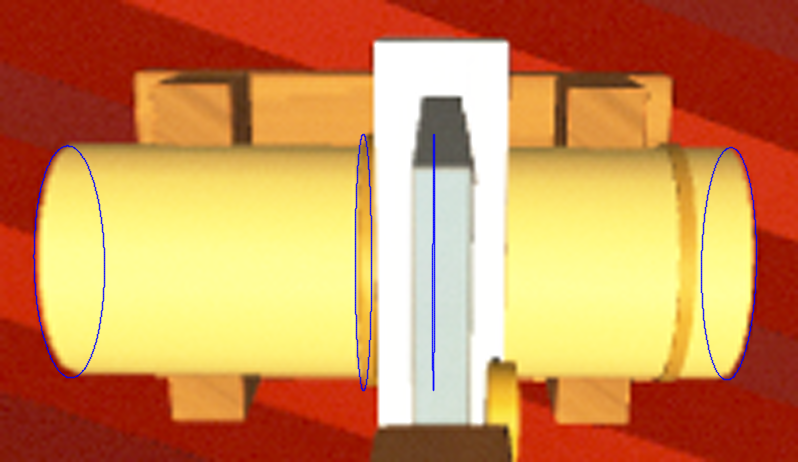

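View pics/s8l.png

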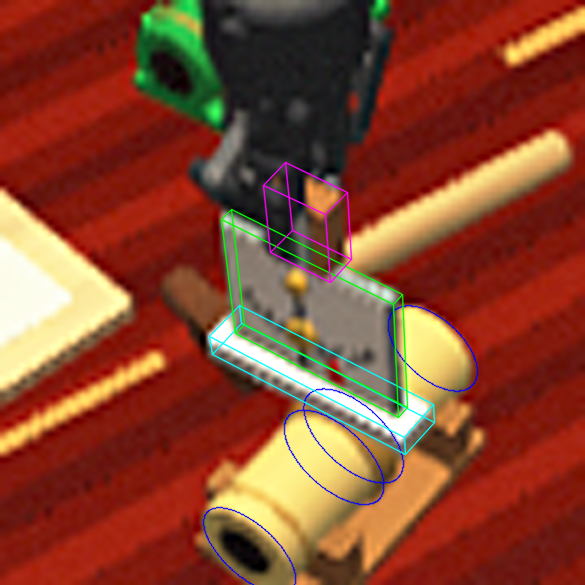

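```bash
python3 -m jog '[[[0,0.1,-0.5,0,0],[0,0.15,-0.6,0,0],[0,0,0,1.0,0],[0,0,0,0.7,0],[0,0,0,0.3,0],[0,0,0,0,0],[0,0,0,0,0]]]'
python3 - <<'E'
from legov import *
m,im=grab("wrist","w9"); m,im=grab("scene","s9");s=ctrl.state(); print(s["t"],s["ee_pos"],s["ft_force"],s["wrist_torque"])
R=np.array(s["orientation"]); d=np.array([.537,-.272,.1715])-s["ee_pos"]; print("tool delta",R.T@d*100)
leg("w9","w9l",155,115,190,110,4.2,(.537,-.272,19.3))
leg("s9","s9l",195,100,90,90,6.5,(.537,-.272,19.3))
E
```

```text
t: 12.12
ee_pos: [0.537, -0.2732, 0.1756]
orientation: [[-0.332, 0.943, 0.0], [0.943, 0.332, -0.0], [-0.0, 0.0, -1.0]]
ft_force: [0.3, 0.1, -2.9]
gripper_width: 0.0178
12.225 [ 0.53702417 -0.27325081  0.17570886] [ 1.48421986  0.9893943  -3.26304736] [ 0.00385396 -0.03982332  0.02122867]
tool delta [0.11896526 0.03909174 0.42085048]
```

View pics/w9l.png

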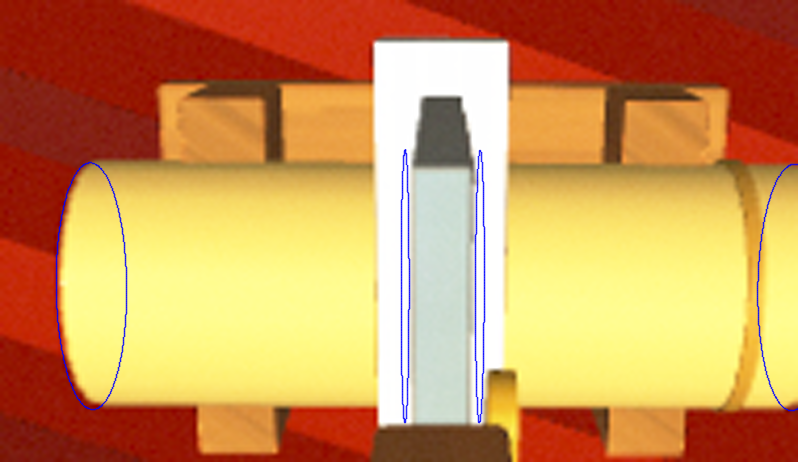

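View pics/s9l.png

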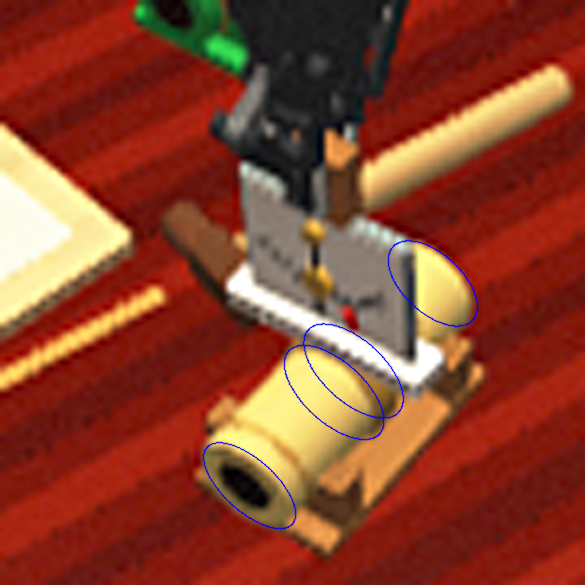

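```bash
python3 -m jog '[[[0,0.1,0.03,0.1,0],[0,0,0,0.1,0],[0,0,0,0.06,0],[0,0,0,0,0]]]'
```

```text
t: 12.72
ee_pos: [0.5367, -0.2721, 0.1727]
orientation: [[-0.332, 0.943, -0.0], [0.943, 0.332, 0.0], [0.0, -0.0, -1.0]]
ft_force: [0.6, -0.2, -3.0]
gripper_width: 0.0173
```

```bash
python3 -m jog '[[[0,0,0,0.05,0],[0,0,0,0.05,0],[0,0,0,0,0]]]'
```

```text
t: 13.1
ee_pos: [0.5367, -0.2721, 0.1718]
orientation: [[-0.332, 0.943, -0.0], [0.943, 0.332, 0.0], [0.0, -0.0, -1.0]]
ft_force: [0.5, -0.3, -3.2]
gripper_width: 0.0175
```

```bash
python3 -m jog '[[[0,0,0,0.05,0],[0,0,0,0.05,0],[0,0,0,0,0]]]'
```

```text
t: 13.48
ee_pos: [0.5368, -0.2722, 0.1715]
orientation: [[-0.332, 0.943, 0.001], [0.943, 0.332, -0.0], [-0.001, 0.001, -1.0]]
ft_force: [-1.3, 0.9, 0.7]
gripper_width: 0.0179
```

The gauge touched the ring level: about 4 N came off the wrist. I'll hold there briefly, ease the grip to 20 N so the handle can pivot in the pads, and start rocking along the rolling path toward tool +x (gauge +y).

```bash
python3 -m jog '[[[0,0,0,0,0],[0,0,0,0,0],[0,0,0,0.03,0],[0,0,0,0,0]]]' 20
python3 - <<'E'
from legov import *
m,im=grab("wrist","w10"); m,im=grab("scene","s10");s=ctrl.state(); print(s["t"],s["ee_pos"],s["ft_force"],s["gripper_width"])
leg("s10","s10l",195,100,90,90,6.5,(.537,-.272,19.3),pose(.537,-.272,np.radians(19.4),.078))
E
python3 -m jog '[[[0,0.31,0,0.0,0],[0,0.31,0,0.01,0],[0,0.31,0,0.01,0],[0,0.31,0,0.02,0],[0,0,0,0,0],[0,0,0,0,0]]]'
python3 - <<'E'
from legov import *
m,im=grab("wrist","w11"); m,im=grab("scene","s11");s=ctrl.state(); print(s["t"],s["ee_pos"],s["ft_force"],s["gripper_width"],s["wrist_torque"])
a=cv2.imread("pics/s10.png")[100:190,195:285]; b=cv2.imread("pics/s11.png")[100:190,195:285]
cv2.imwrite("pics/s1011.png",cv2.resize(np.hstack([a,b]),None,fx=4.4,fy=4.4,interpolation=cv2.INTER_CUBIC))
a=cv2.imread("pics/w10.png")[110:340,180:340]; b=cv2.imread("pics/w11.png")[110:340,180:340]
cv2.imwrite("pics/w1011.png",cv2.resize(np.hstack([a,b]),None,fx=2.4,fy=2.4,interpolation=cv2.INTER_CUBIC))
E
```

```text
t: 13.98
ee_pos: [0.5369, -0.2723, 0.1714]
orientation: [[-0.332, 0.943, 0.001], [0.943, 0.332, -0.001], [-0.001, 0.001, -1.0]]
ft_force: [-2.3, 1.0, 4.7]
gripper_width: 0.0174
14.075 [ 0.53689967 -0.27226029  0.17143319] [-1.61762151  0.7824131   5.28560999] 0.01765647155905966
t: 14.82
ee_pos: [0.533, -0.2607, 0.1709]
orientation: [[-0.332, 0.943, 0.002], [0.943, 0.332, -0.001], [-0.002, 0.001, -1.0]]
ft_force: [-0.4, -3.0, 4.8]
gripper_width: 0.0171
14.925 [ 0.53303785 -0.26069615  0.17087481] [-0.61714623 -2.7285876   5.6542037 ] 0.01742946573130599 [-0.99098404  0.10457059 -0.02112033]
```

View pics/s10l.png

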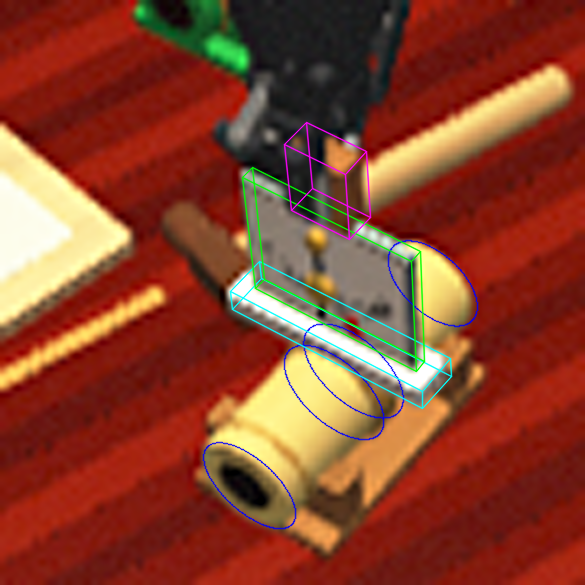

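View pics/s1011.png

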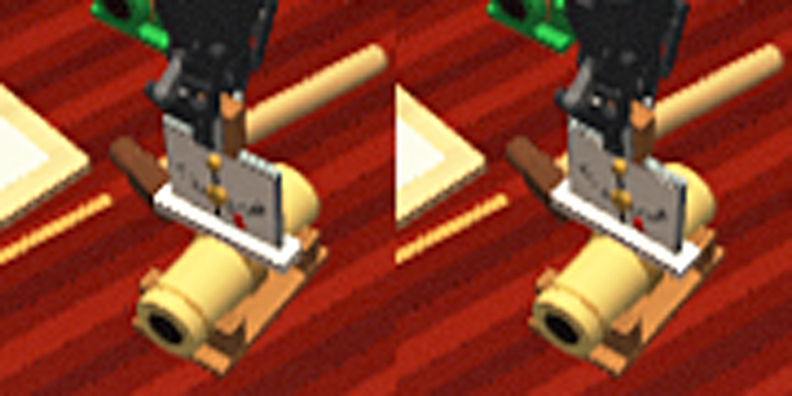

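View pics/w1011.png

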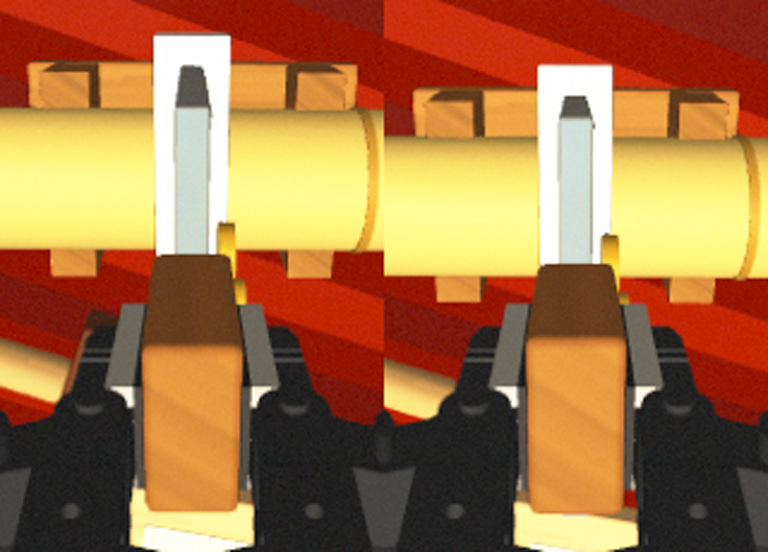

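```bash
cat > tilt.py <<'E'
from ov import *
from scipy.optimize import least_squares
F=np.array([[62,14],[52,14],[52,98],[18,98],[18,144],[-18,144]])/1000
Rt=np.array([[-.332,.943,0],[.943,.332,0],[0,0,-1.]])
def fit(name,rows,tcp,prior=True):
    m,_=load(name); rows=np.array(rows,float)
    def f(v):
        c,s=np.cos(v[2]),np.sin(v[2]); # lean v[2] towards +y: point (y,z)-(0,.124) 
        y,z=F[:,0],F[:,1]-.124
        X=y*c+z*s+v[0]; Z=-(-y*s+z*c)+v[1]   # tool x, tool z (down)
        P=np.array([Rt@[a,0,b] for a,b in zip(X,Z)])+tcp
        return proj(m,P)[:,1]
    r=least_squares(lambda v:f(v)-rows,[0,-.03,0.]); return r.x,r.fun
if __name__=="__main__":
    print(fit("w10",[125,137.5,154.6,216.3,253.75,322.5],[.5369,-.2723,.1714]))
    print(fit("w11",[137.5,150,159.2,220.4,253.75,323.75],[.5330,-.2607,.1709]))
E
python3 tilt.py
```

```text
(array([-0.00061632, -0.02617475, -0.00276812]), array([ 0.26574626,  0.2809597 ,  0.60241424, -2.0172455 ,  0.41548022,
        0.35480359]))
(array([-0.00242228, -0.02571809,  0.07307494]), array([-0.08948136, -0.48951522,  1.66247387, -1.10589197, -0.98937207,
        0.89518711]))
```

```bash
python3 -m jog '[[[0,0.31,0,0.02,0],[0,0.31,0,0.03,0],[0,0.31,0,0.03,0],[0,0.31,0,0.04,0],[0,0,0,0,0],[0,0,0,0,0]]]'
python3 - <<'E'
from legov import *
m,im=grab("wrist","w12"); m,im=grab("scene","s12");s=ctrl.state(); print(s["t"],s["ee_pos"],s["ft_force"],s["gripper_width"],s["wrist_torque"])
b=cv2.imread("pics/s12.png")[110:180,205:275]
cv2.imwrite("pics/s12z.png",cv2.resize(b,None,fx=8,fy=8,interpolation=cv2.INTER_CUBIC))
b=cv2.imread("pics/w12.png")[110:340,200:320]
cv2.imwrite("pics/w12z.png",cv2.resize(b,None,fx=2.6,fy=2.6,interpolation=cv2.INTER_CUBIC))
E
```

```text
t: 15.68
ee_pos: [0.5287, -0.2484, 0.1693]
orientation: [[-0.333, 0.943, 0.001], [0.943, 0.333, 0.0], [-0.0, 0.001, -1.0]]
ft_force: [-0.5, -1.9, 5.7]
gripper_width: 0.0175
15.775 [ 0.52870732 -0.24841238  0.16929749] [-0.64877013 -2.55282927  6.00066297] 0.017543968926510018 [-0.80337261  0.03380556 -0.03547953]
```

View pics/s12z.png

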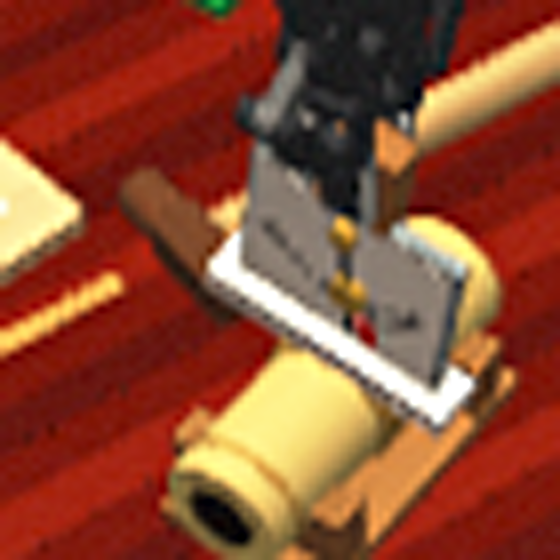

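View pics/w12z.png

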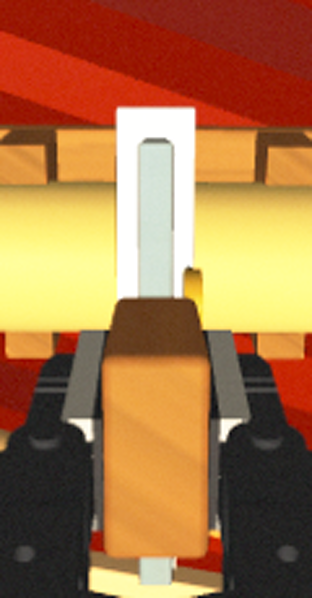

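Run:
```python
from tilt import *
print(fit("w12",[151.2,163.2,165.8,224.6,249.2,323.5],[.5287,-.2484,.1693]))
# scene prediction of tip and mark for tilt
m,_=load("s12")
def pm(cx,cy,cz,yaw,a,mark=.265,pl=.009):
    R,t=pose(cx,cy,yaw,cz,-a)  # tilt -a about x
    piv=np.array([pl,0,.088])
    tip=R@piv+t+np.array([0,0,-.062]); mk=R@(piv+.062*np.array([0,np.sin(mark),-np.cos(mark)]))+t
    return proj(m,[tip,mk,R@[.013,.062,.014]+t,R@[.013,-.062,.014]+t])
for a in(0,.1,.2,.265): print(a,pm(.537,-.272,.078,np.radians(19.4),a).round(1).tolist())
```

```text
(array([-0.00390395, -0.02453649,  0.16613435]), array([ 0.06686494, -0.30332105,  0.81477358, -0.61799291, -0.43014311,
        0.41403813]))
0 [[245.0, 148.8], [248.8, 150.4], [259.5, 159.7], [229.9, 144.4]]
0.1 [[247.1, 150.0], [249.5, 151.1], [259.8, 161.0], [230.1, 143.4]]
0.2 [[249.2, 151.3], [250.2, 151.8], [259.9, 162.2], [230.5, 142.5]]
0.265 [[250.6, 152.3], [250.6, 152.3], [260.0, 163.0], [230.9, 142.0]]
```

```bash
cat > photo.py <<'E'
from legov import *
from scipy.optimize import minimize,least_squares
pts=[]
for y in np.arange(-51,51.1,1.5):
    for z in np.arange(16,97,2.):
        if abs(y)>16 and not(z>75 and y<20): pts.append((4,y,z))
for y in np.arange(-61,61.1,1.5):
    for x in(6,8,10,12): pts.append((x,y,14))
    for z in(3,6,9,12): pts.append((13,y,z))
PT=np.array(pts)/1000
B=np.array([-.2,-.7])
def uv(m,v): # v: along-y shift, z shift, lean
    yaw=np.radians(19.4); R,t=pose(.537,-.272,yaw,.078,-v[2]); t=t+R@np.array([0,0,0])+np.array([-np.sin(yaw)*v[0],np.cos(yaw)*v[0],v[1]])
    return proj(m,PT@R.T+t)+B
def samp(im,q):
    return np.stack([cv2.remap(im[...,k],q[:,0].astype(np.float32).reshape(1,-1),q[:,1].astype(np.float32).reshape(1,-1),cv2.INTER_CUBIC)[0] for k in range(im.shape[2])],1)
def blur(im): return cv2.GaussianBlur(im.astype(np.float32),(0,0),.8)
def est(ref,cur,v0):
    m,a=load(ref); _,b=load(cur); A=samp(blur(a),uv(m,[0,0,0])); bb=blur(b)
    f=lambda v:((samp(bb,uv(m,[v[0]/1000,v[1]/1000,v[2]/100]))-A)/20).ravel()
    best=None
    for d in(-6,-3,0,3,6):
        x0=[v0[0]*1000,v0[1]*1000,v0[2]*100+d]
        r=least_squares(f,x0,loss="soft_l1",diff_step=1e-2,x_scale=[1,1,1])
        if best is None or r.cost<best.cost: best=r
    return best.x,best.cost
if __name__=="__main__":
    import sys
    # path expectation: bar origin shift for lean a (rolling): X=33 sin a-33 a cos a ; Z = 33cos a+33 a sin a-33
    for c,a in (("s10",.0),("s11",.09),("s12",.19)):
        x=33*np.sin(a)-33*a*np.cos(a); z=33*np.cos(a)+33*a*np.sin(a)-33
        print(c,est("s10",c,[x/1000,z/1000,a]))
E
python3 photo.py
```

```text
s10 (array([0., 0., 0.]), np.float64(0.0))
s11 (array([0.01162174, 0.03661735, 9.39520007]), np.float64(351.45069444179535))
s12 (array([ 0.07078585,  0.39896758, 19.95270898]), np.float64(456.6367447376251))
```

Matching the plate and bar between scene pictures gives a lean of 0.200 rad, and the rolling path predicts 0.205, so there is no slip. The mark is at 0.264, so about 8 mm of travel remains.

```bash
python3 -m jog '[[[0,0.2,0,0.03,0],[0,0.2,0,0.03,0],[0,0.2,0,0.04,0],[0,0.2,0,0.04,0],[0,0,0,0,0],[0,0,0,0,0],[0,0,0,0,0],[0,0,0,0,0],[0,0,0,0,0],[0,0,0,0,0]]]'
python3 - <<'E'
from photo import *
m,im=grab("wrist","w13"); m,im=grab("scene","s13");s=ctrl.state(); print(s["t"],s["ee_pos"],s["ft_force"],s["gripper_width"],s["wrist_torque"])
print(est("s10","s13",[0,.001,.26]))
b=cv2.imread("pics/s13.png")[120:175,215:270]
cv2.imwrite("pics/s13z.png",cv2.resize(b,None,fx=10,fy=10,interpolation=cv2.INTER_CUBIC))
b=cv2.imread("pics/w13.png")[110:340,200:320]
cv2.imwrite("pics/w13z.png",cv2.resize(b,None,fx=2.6,fy=2.6,interpolation=cv2.INTER_CUBIC))
E
```

```text
t: 17.02
ee_pos: [0.5261, -0.2408, 0.1678]
orientation: [[-0.333, 0.943, 0.001], [0.943, 0.333, 0.0], [0.0, 0.001, -1.0]]
ft_force: [-0.1, -1.6, 5.8]
gripper_width: 0.017
17.125 [ 0.5260865  -0.24084126  0.16775828] [ 0.1533418  -2.01786744  5.20407989] 0.017564676522863018 [-0.7295358  -0.13016902  0.00602487]
(array([ 0.03324629,  0.5177869 , 26.38284655]), np.float64(669.744838476181))
```

View pics/s13z.png

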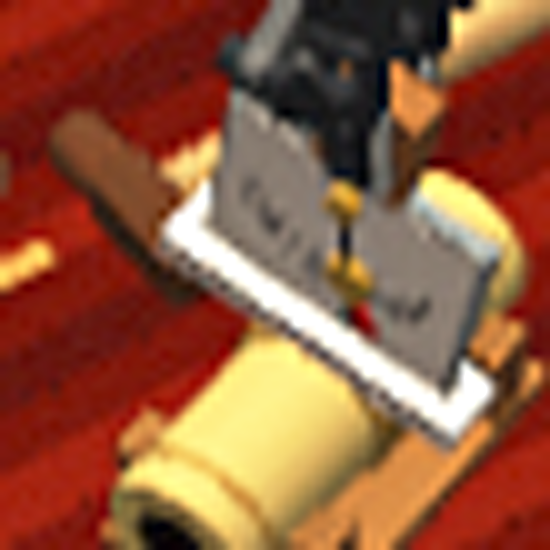

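View pics/w13z.png

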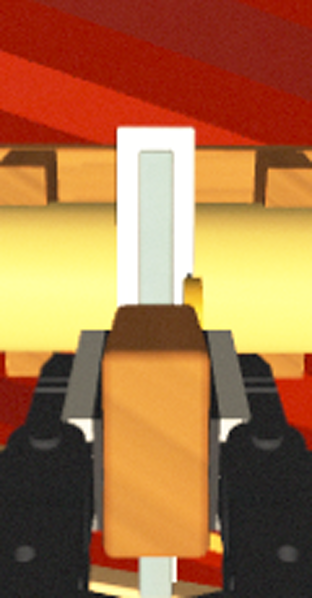

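Run:
```python
from photo import *
def redc(im,cx,cy,r):
    f=im.astype(float); sub=f[cy-r:cy+r+1,cx-r:cx+r+1]; red=sub[...,2]-(sub[...,0]+sub[...,1])/2
    return red,sub
def inv(m,p,R,t,pl):
    c,d=ray(m,p); c=R.T@(c-t); d=R.T@d; q=c+d*(pl-c[0])/d[0]; return q*1000
# w1
m,im=load("w1"); red,_=redc(im,247,265,8); w=np.clip(red-60,0,None); ys,xs=np.mgrid[257:274,239:256]
p=np.array([(w*xs).sum()/w.sum(),(w*ys).sum()/w.sum()]); 
for (x,y,yw,z) in((.54929,-.0351,.25458,-.00366),(.55196,-.03442,.2546,0)):
    R,t=pose(x,y,yw,z)
    for pl in(.0045,.006): q=inv(m,p,R,t,pl); print("w1",p,q,"asin",np.arcsin(q[1]/62),"atan",np.arctan2(q[1],88-q[2]))
R,t=pose(.54929,-.0351,.25458,-.00366)
print("pointer at bob/pivot y:",[inv(m,(205+(376.5)/7-.5+.07,240+r/7),R,t,.01)[1] for r in(150,275)])
# scene s10
m,im=load("s10"); R,t=pose(.537,-.272,np.radians(19.4),.078)
g=proj(m,[R@(np.array([5,62*np.sin(.265),88-62*np.cos(.265)])/1000)+t])[0]+B; cx,cy=int(round(g[0])),int(round(g[1])); print("pred",g)
red,_=redc(im,cx,cy,4); print(red.astype(int))
```

```text
w1 [247.64165391 265.37438069] [ 4.5        14.77120568 29.8397014 ] asin 0.2405586763370096 atan 0.24871541926506238
w1 [247.64165391 265.37438069] [ 6.         14.65764927 32.30697999] asin 0.23867325307651008 atan 0.2573504381694005
w1 [247.64165391 265.37438069] [ 4.5        14.57688481 30.71110953] asin 0.2373328143585859 atan 0.24915801164052337
w1 [247.64165391 265.37438069] [ 6.         14.46329823 33.17839186] asin 0.2354483652639211 atan 0.25794729765151847
pointer at bob/pivot y: [np.float64(0.12179069643669313), np.float64(-0.05291863281608675)]
pred [249.33402989 148.96198083]
[[ 66  46  17  20  21  19  19  20  17]
 [ 45  21  11  15  14  13  19  17  14]
 [ 25  14   5   7   9  13  16   8   9]
 [ 15  16  30  51  59  18  10  12   8]
 [ 17  17  26 106 149  14  10  18  17]
 [ 21  13   9  86 132  56  16  18  20]
 [  0  11  12  26 107 106  22  18  18]
 [  4   0   0   4  29  41  20  18  19]
 [ 25  10   3   0   0   8  19  18  19]]
```

Run:
```python
from photo import *
def inv(m,p,R,t,pl):
    c,d=ray(m,p); c=R.T@(c-t); d=R.T@d; q=c+d*(pl-c[0])/d[0]; return q*1000
def cen(im,x0,x1,y0,y1,th):
    f=im[y0:y1,x0:x1].astype(float); red=f[...,2]-np.maximum(f[...,0],f[...,1]); w=np.clip(red-th,0,None); ys,xs=np.mgrid[y0:y1,x0:x1]
    return np.array([(w*xs).sum(),(w*ys).sum()])/w.sum(),red
m,im=load("w1"); p,red=cen(im,239,255,258,272,30); print(p); print(red.astype(int))
R,t=pose(.54929,-.0351,.25458,-.00366)
for pl in(.0045,.006,.0075):
    q=inv(m,p,R,t,pl); print(pl,q,np.arcsin(q[1]/62),np.arctan2(q[1],88-q[2]))
m,im=load("s10"); R,t=pose(.537,-.272,np.radians(19.4),.078)
p,red=cen(im,246,254,145,153,30)
for pl in(.0045,.006,.0075):
    q=inv(m,p-B,R,t,pl); print("s10",p,pl,q,np.arcsin(q[1]/62),np.arctan2(q[1],88-q[2]))
```

```text
[246.76660797 264.45974068]
[[  0   0   0   0   0   0   0   0   0   0   0   0   0   0   0   0]
 [  0   0   0   0   0   0   0   0   0   0   0   0   0   0   0   0]
 [  2   2   2   2   1   2   3   3   4   3   2   2   2   2   2   1]
 [ 22  20  20  37  54  62  86  87 114  93  26  20  19  20  23  24]
 [ 19  20  21  42 143 189 185 186 186 187  56  24  21  19  21  20]
 [ 18  20  19  20 110 172 185 186 187 184 125  28  22  21  18  22]
 [ 20  20  22  21  50 145 190 188 188 189 188  56  24  22  20  21]
 [ 22  21  19  20  19 107 177 187 186 186 188 132  31  21  22  21]
 [ 20  20  20  23  21  91 229 253 255 254 188 162  42  20  25  28]
 [ 20  19  19  19  20  57 168 137 136 171 113 109  36  22  36  41]
 [ 20  19  18  21  20  18  78  24  21  12  19  21  18  35  42  40]
 [ 19  19  13  15  18  18  10  14  20  14  16  22  24  38  42  40]
 [ 13  18  17   9  16  19  12   5  19  16  21  17  26  41  42  43]
 [  6  11  20  18  18  19  15   6  14  19  21  21  25  56  55  43]]
0.0045 [ 4.5        16.0681108  27.47740759] 0.2621555732304272 0.2595030246180741
0.006 [ 6.         15.94527629 29.9615861 ] 0.2601048491915646 0.2681213101607245
0.0075 [ 7.5        15.82244179 32.44576462] 0.2580552437618543 0.27746408784111215
s10 [248.91243433 149.78809107] 0.0045 [ 4.5        13.79218282 21.8865667 ] 0.22433139655107356 0.20566429396810368
s10 [248.91243433 149.78809107] 0.006 [ 6.         14.97821738 24.08909328] 0.24399802644457344 0.2302062178446263
s10 [248.91243433 149.78809107] 0.0075 [ 7.5        16.16425194 26.29161985] 0.26376143822752507 0.25618980011152037
```

Run:
```python
import tilt; from tilt import *
for sel in ([0,2,4,5],[0,4,5],[0,2,3]):
    tilt.F=np.array([[62,14],[52,14],[52,98],[18,98],[18,144],[-18,144]])[sel]/1000
    r10=np.array([125,137.5,154.6,216.3,253.75,322.5])[sel]
    x0,f0=fit("w10",r10,[.5369,-.2723,.1714])
    out=[x0[2]]
    for n,rw,tcp in(("w11",[137.5,150,159.2,220.4,253.75,323.75],[.5330,-.2607,.1709]),("w12",[151.2,163.2,165.8,224.6,249.2,323.5],[.5287,-.2484,.1693]),("w13",[158.8,0,167.7,227.3,245.4,323.8],[.5261,-.2408,.1678])):
        x,f=fit(n,np.array(rw)[sel]+f0,tcp); out.append(x[2]-x0[2])
    print(sel,np.round(out,3))
# pairs relative to leg in wrist: bar top far end & leg edge
```

```text
[0, 2, 4, 5] [-0.002  0.071  0.166  0.232]
[0, 4, 5] [-0.003  0.066  0.164  0.231]
[0, 2, 3] [0.006 0.084 0.167 0.231]
```

Scene matching gives 0.264 and the rolling kinematics about 0.27, but the wrist rows I read by eye give 0.23. I'll resolve this before finishing.

Run:
```python
import photo; from photo import *
P0=photo.PT.copy()
sets={"all":np.ones(len(P0),bool),"bar":P0[:,2]<.0145,"plate":P0[:,2]>.0145,"right":P0[:,1]>.016,"left":P0[:,1]<-.016}
for k,s in sets.items():
    photo.PT=P0[s]; print(k,[ (np.round(est("s10",c,[0,.0005,a])[0],2)) .tolist() for c,a in(("s11",.09),("s12",.2),("s13",.26))])
b=cv2.imread("pics/w13.png")[150:180,235:285]; a=cv2.imread("pics/w10.png")[115:165,235:285]
cv2.imwrite("pics/w13e.png",cv2.resize(b,None,fx=14,fy=14,interpolation=cv2.INTER_NEAREST))
```

```text
all [[-0.0, 0.08, 9.76], [0.01, 0.37, 19.97], [0.03, 0.41, 26.35]]
bar [[-0.0, 0.01, 9.12], [0.01, 0.38, 18.95], [-0.0, 0.46, 23.97]]
plate [[0.02, 0.07, 10.66], [0.01, 0.76, 21.23], [0.02, 0.58, 28.34]]
right [[0.06, 0.21, 10.48], [0.01, 0.65, 20.74], [0.07, 0.84, 27.01]]
left [[-0.0, -0.01, 8.62], [-0.0, -0.1, 20.12], [0.0, -1.87, 29.81]]
```

View pics/w13e.png

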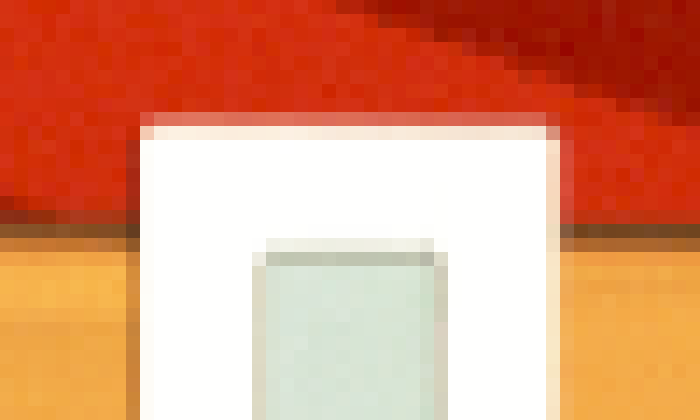

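```bash
cat > photo2.py <<'E'
import photo; from photo import *
P0=photo.PT.copy()
def est2(ref,cur,v0,sel,bias=(0,0)):
    photo.PT=P0[sel]; m,a=load(ref); _,b=load(cur); photo.B=np.array([-.2,-.7])+bias
    A=samp(blur(a),uv(m,[0,0,0])); bb=blur(b)
    f=lambda w:((samp(bb,uv(m,[(w[0]-10)/1000,(w[1]-10)/1000,(w[2]-10)/50]))-A)/20).ravel()
    best=None
    for d in(-2,0,2):
        r=least_squares(f,[10+v0[0],10+v0[1],10+v0[2]*50+d],loss="soft_l1",diff_step=1e-2)
        if best is None or r.cost<best.cost: best=r
    w=best.x; return [round(w[0]-10,2),round(w[1]-10,2),round((w[2]-10)/50,3),round(best.cost,0)]
sets={"all":np.ones(len(P0),bool),"bar":P0[:,2]<.0145,"plate":P0[:,2]>.0145,"right":P0[:,1]>.016}
if __name__=="__main__":
    for k,s in sets.items():
        print(k,[est2("s10",c,[0,.5,a],s) for c,a in(("s11",.09),("s12",.19),("s13",.25))])
    for bi in((.5,0),(-.5,0),(0,.5),(0,-.5)): print(bi,est2("s10","s13",[0,.5,.25],sets["all"],bi))
E
python3 photo2.py
```

```text
all [[np.float64(0.88), np.float64(-0.34), np.float64(0.09), np.float64(296.0)], [np.float64(1.46), np.float64(0.03), np.float64(0.186), np.float64(341.0)], [np.float64(2.47), np.float64(-0.2), np.float64(0.24), np.float64(372.0)]]
bar [[np.float64(0.67), np.float64(-0.2), np.float64(0.089), np.float64(84.0)], [np.float64(1.28), np.float64(0.08), np.float64(0.185), np.float64(97.0)], [np.float64(1.87), np.float64(-0.08), np.float64(0.235), np.float64(83.0)]]
plate [[np.float64(1.0), np.float64(-0.84), np.float64(0.089), np.float64(201.0)], [np.float64(1.7), np.float64(-0.13), np.float64(0.184), np.float64(241.0)], [np.float64(2.24), np.float64(0.04), np.float64(0.251), np.float64(267.0)]]
right [[np.float64(1.28), np.float64(-0.54), np.float64(0.085), np.float64(157.0)], [np.float64(1.25), np.float64(0.24), np.float64(0.193), np.float64(132.0)], [np.float64(2.31), np.float64(0.03), np.float64(0.246), np.float64(178.0)]]
(0.5, 0) [np.float64(2.07), np.float64(-0.61), np.float64(0.242), np.float64(416.0)]
(-0.5, 0) [np.float64(2.54), np.float64(0.22), np.float64(0.242), np.float64(459.0)]
(0, 0.5) [np.float64(2.05), np.float64(-0.32), np.float64(0.238), np.float64(358.0)]
(0, -0.5) [np.float64(2.79), np.float64(-0.03), np.float64(0.244), np.float64(413.0)]
```

With the optimiser's step problem fixed, the scene gives a lean of 0.240 rad with about 2.4 mm of drag. That agrees with the wrist rows (0.23), so the 0.264 was wrong. About 0.024 rad is still missing, so I'll move roughly 3 mm more.

```bash
python3 -m jog '[[[0,0.15,0,0.03,0],[0,0.17,0,0.03,0],[0,0,0,0,0],[0,0,0,0,0],[0,0,0,0,0],[0,0,0,0,0],[0,0,0,0,0],[0,0,0,0,0]]]'
python3 - <<'E'
from photo2 import *
m,im=grab("wrist","w14")
for k in range(4): m,im=grab("scene",f"s14{k}")
s=ctrl.state(); print(s["t"],s["ee_pos"],s["ft_force"],s["gripper_width"])
av=np.mean([cv2.imread(f"pics/s14{k}.png").astype(float) for k in range(4)],0); cv2.imwrite("pics/s14.png",av.round().astype(np.uint8)); np.save("pics/s14.npy",m,allow_pickle=True)
for k,sl in sets.items(): print(k,est2("s10","s14",[2,0,.26],sl))
cv2.imwrite("pics/s14z.png",cv2.resize(cv2.imread("pics/s14.png")[130:165,225:270],None,fx=14,fy=14,interpolation=cv2.INTER_CUBIC))
b=cv2.imread("pics/w14.png")[110:340,200:320]
cv2.imwrite("pics/w14z.png",cv2.resize(b,None,fx=2.6,fy=2.6,interpolation=cv2.INTER_CUBIC))
g=lambda n:cv2.cvtColor(cv2.imread(f"pics/{n}.png"),cv2.COLOR_BGR2GRAY).astype(int)
for n in("w12","w13","w14"): 
    im=cv2.imread(f"pics/{n}.png"); print(n,"plate col 258",[int(v) for v in im[148:180,258].mean(1)]); print("handle",[int(v) for v in im[222:256,258].mean(1)])
E
```

```text
t: 18.12
ee_pos: [0.525, -0.2377, 0.167]
orientation: [[-0.333, 0.943, 0.001], [0.943, 0.333, 0.001], [0.001, 0.001, -1.0]]
ft_force: [0.9, -1.9, 5.1]
gripper_width: 0.0173
18.375 [ 0.52498143 -0.23772384  0.16700994] [ 0.95814881 -1.09551758  5.50860594] 0.01736491579706061
all [np.float64(4.86), np.float64(-1.0), np.float64(0.245), np.float64(393.0)]
bar [np.float64(4.61), np.float64(-0.86), np.float64(0.241), np.float64(91.0)]
plate [np.float64(4.87), np.float64(-0.97), np.float64(0.251), np.float64(291.0)]
right [np.float64(4.74), np.float64(-0.53), np.float64(0.254), np.float64(191.0)]
w12 plate col 258 [85, 93, 98, 195, 254, 254, 254, 254, 254, 254, 254, 254, 254, 254, 252, 132, 114, 193, 221, 219, 219, 216, 218, 218, 219, 218, 216, 218, 218, 216, 218, 219]
handle [217, 202, 126, 61, 66, 63, 64, 61, 61, 66, 61, 64, 63, 62, 63, 57, 65, 66, 65, 63, 65, 61, 64, 62, 78, 106, 119, 129, 139, 151, 157, 157, 155, 156]
w13 plate col 258 [59, 67, 83, 92, 91, 92, 93, 94, 81, 90, 139, 234, 254, 254, 254, 254, 254, 254, 253, 234, 192, 219, 221, 222, 219, 217, 218, 219, 219, 219, 219, 220]
handle [220, 222, 221, 222, 200, 95, 65, 67, 62, 65, 67, 63, 65, 66, 67, 63, 65, 63, 65, 64, 62, 63, 74, 96, 114, 131, 140, 149, 157, 157, 157, 157, 158, 157]
w14 plate col 258 [59, 58, 66, 63, 66, 82, 87, 91, 92, 90, 87, 164, 248, 254, 254, 254, 254, 254, 254, 252, 165, 214, 218, 219, 220, 220, 219, 220, 222, 219, 218, 220]
handle [218, 223, 222, 220, 207, 129, 64, 68, 66, 63, 65, 63, 64, 66, 62, 67, 64, 63, 63, 60, 62, 67, 78, 102, 119, 136, 144, 154, 158, 155, 156, 157, 160, 158]
```

View pics/s14z.png

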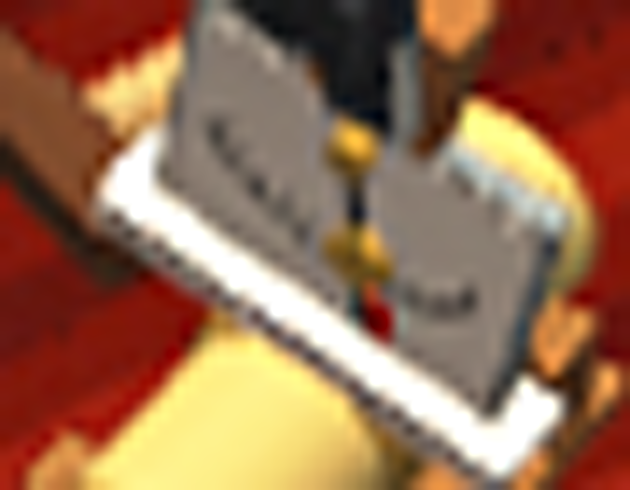

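View pics/w14z.png

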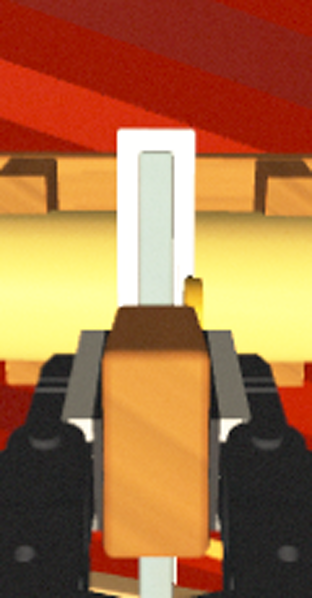

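The last step mostly slid the bar: 2.4 mm more drag for only about 0.005 rad. The tip is about 0.9 mm short of the mark centre, so I'll step again with a bit more press to hold the contact.

```bash
python3 -m jog '[[[0,0,0,0.05,0],[0,0.1,0,0.02,0],[0,0.1,0,0.02,0],[0,0.05,0,0.01,0],[0,0,0,0,0],[0,0,0,0,0],[0,0,0,0,0],[0,0,0,0,0],[0,0,0,0,0],[0,0,0,0,0]]]'
cat > chk.py <<'E'
import sys
from photo2 import *
n=sys.argv[1]
m,im=grab("wrist","w"+n)
for k in range(4): m,im=grab("scene",f"s{n}{k}")
s=ctrl.state(); print(s["t"],s["ee_pos"],s["ft_force"],s["gripper_width"])
av=np.mean([cv2.imread(f"pics/s{n}{k}.png").astype(float) for k in range(4)],0); cv2.imwrite(f"pics/s{n}.png",av.round().astype(np.uint8)); np.save(f"pics/s{n}.npy",m,allow_pickle=True)
for k,sl in sets.items(): print(k,[float(v) for v in est2("s10","s"+n,[4,-.8,.26],sl)])
cv2.imwrite(f"pics/s{n}z.png",cv2.resize(cv2.imread(f"pics/s{n}.png")[130:165,225:270],None,fx=14,fy=14,interpolation=cv2.INTER_CUBIC))
im=cv2.imread(f"pics/w{n}.png"); print("plate col 258 from 148",[int(v) for v in im[148:180,258].mean(1)]); print("handle from 222",[int(v) for v in im[222:256,258].mean(1)])
X=np.hypot(s["ee_pos"][0]-.5369,s["ee_pos"][1]+.2723)*1000; Z=157-(171.4-s["ee_pos"][2]*1000); print("X,Z,D,phi",X,Z,np.hypot(X,Z),np.arctan2(X,Z))
E
python3 chk.py 15
```

```text
t: 19.62
ee_pos: [0.5245, -0.2362, 0.1666]
orientation: [[-0.332, 0.943, 0.002], [0.943, 0.332, -0.001], [-0.001, 0.001, -1.0]]
ft_force: [1.3, -2.0, 7.2]
gripper_width: 0.0174
19.875 [ 0.52445809 -0.2361879   0.1665886 ] [ 1.21545619 -2.58442921  6.56868672] 0.017196015377823597
all [4.87, -0.87, 0.264, 403.0]
bar [4.33, -0.66, 0.257, 81.0]
plate [4.72, -1.1, 0.271, 295.0]
right [4.63, -0.4, 0.273, 207.0]
plate col 258 from 148 [61, 59, 66, 60, 57, 65, 87, 91, 84, 90, 90, 90, 88, 190, 254, 254, 254, 254, 254, 253, 235, 190, 221, 221, 220, 221, 221, 221, 220, 219, 219, 220]
handle from 222 [223, 223, 223, 222, 222, 196, 66, 65, 63, 65, 62, 62, 64, 69, 65, 65, 62, 63, 57, 67, 64, 73, 87, 110, 124, 138, 151, 157, 159, 157, 160, 160, 159, 158]
X,Z,D,phi 38.195353497650935 152.18859748628574 156.90842626721235 0.24589498830421633
```

View pics/s15z.png

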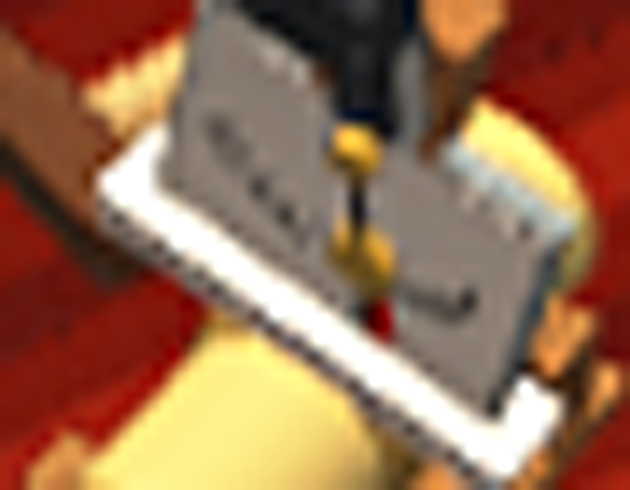

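```bash
cat > mk.py <<'E'
import sys
from photo2 import *
def draw(n,v,mark=.262,pl_m=.0065,pl_p=.009,x0=235,y0=135,w=30,h=28,sc=22):
    m,im=load(n); yaw=np.radians(19.4); R,t=pose(.537,-.272,yaw,.078,-v[2]); t=t+np.array([-np.sin(yaw)*v[0],np.cos(yaw)*v[0],v[1]])/1000
    c=cv2.resize(im[y0:y0+h,x0:x0+w],None,fx=sc,fy=sc,interpolation=cv2.INTER_NEAREST)
    def P(X): return ((proj(m,np.array(X)@R.T+t)+np.array([-.2,-.7])-[x0,y0]+.5)*sc).astype(np.int32)
    def pol(r,s,ang,pl): return [pl,r*np.sin(ang)+s*np.cos(ang),.088-r*np.cos(ang)+s*np.sin(ang)]
    q=P([pol(r,s,mark,pl_m) for r,s in((.055,-.004),(.055,.004),(.069,.004),(.069,-.004))]); cv2.polylines(c,[q],True,(255,255,0),1)
    q=P([pol(0,0,v[2],pl_p),pol(.062,0,v[2],pl_p)]); cv2.polylines(c,[q],False,(0,255,0),1)
    q=P([[.0045,-.052,.014],[.0045,.052,.014],[.0045,.052,.098],[.0045,-.052,.098]]); cv2.polylines(c,[q],True,(255,0,255),1)
    cv2.imwrite(f"pics/mk_{n}.png",c)
draw("s10",[0,0,0]); draw("s15",[4.87,-.87,.264])
a=cv2.imread("pics/mk_s10.png"); b=cv2.imread("pics/mk_s15.png"); cv2.imwrite("pics/mk.png",cv2.resize(np.hstack([a,b]),(800,373)))
E
python3 mk.py
```

```text
(no output)
```

View pics/mk_s10.png

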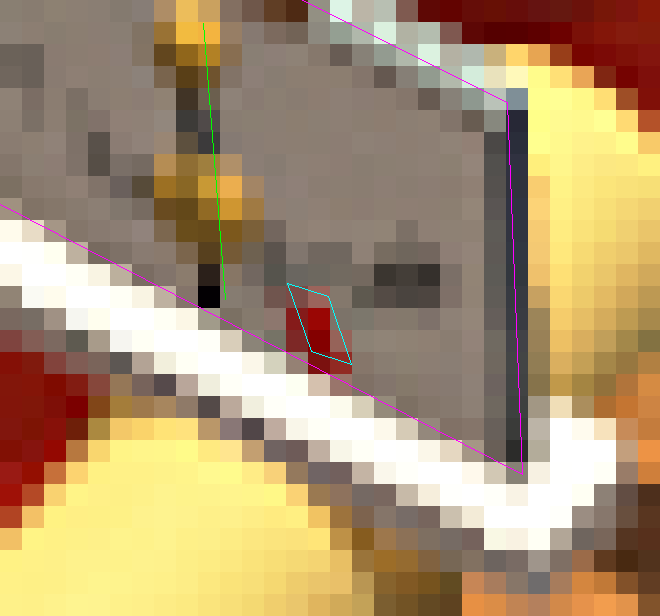

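View pics/mk_s15.png

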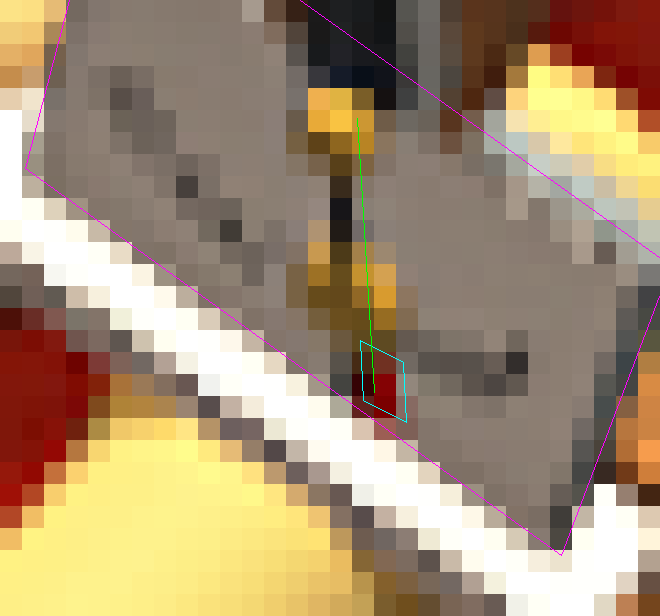

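Run:
```python
import tilt; from tilt import *
def edge(n,r0,r1,lv,cols=range(254,262)):
    p=cv2.imread(f"pics/{n}.png")[r0:r1,list(cols)].astype(float).mean((1,2))
    for i in range(len(p)-1):
        if (p[i]-lv)*(p[i+1]-lv)<=0 and p[i]!=p[i+1]: return r0+i+(lv-p[i])/(p[i+1]-p[i])
rng={"w10":((118,132,170),(148,160,180),(210,222,140),(246,262,110)),"w12":((145,156,170),(163,170,160),(218,230,140),(240,256,110)),
"w13":((152,165,170),None,(220,232,140),(238,256,110)),"w14":((152,165,170),None,(220,232,140),(238,256,110)),"w15":((154,168,170),None,(220,234,140),(238,256,110))}
tcp={"w10":[.5369,-.2723,.1714],"w12":[.5287,-.2484,.1693],"w13":[.52609,-.24084,.16776],"w14":[.52498,-.23772,.16701],"w15":[.52446,-.23619,.16659]}
tilt.F=np.array([[62,14],[18,98],[18,144]])/1000
f0=None
for n in rng:
    e=[edge(n,*r) if r else None for r in rng[n]]; rows=np.array([e[0],e[2],e[3]])
    if f0 is None: x0,f0=fit(n,rows,tcp[n])
    x,f=fit(n,rows+f0,tcp[n]); print(n,np.round(rows,2),x[:2]-x0[:2],"lean",round(x[2]-x0[2],3))
```

```text
w10 [124.32 215.37 254.51] [ 4.21884749e-15 -8.77076189e-15] lean 0.0
w12 [150.73 223.84 247.55] [-0.02520663  0.0508976 ] lean -0.007
w13 [158.32 226.56 245.66] [-0.02707054  0.05386957] lean 0.036
w14 [159.02 226.85 245.41] [-0.0268322   0.05321472] lean 0.042
w15 [160.79 227.43 244.99] [-0.02756202  0.0547608 ] lean 0.053
```

Run:
```python
from tilt import *
Fs=np.array([[62,14],[18,98],[18,144]])/1000
D={"w10":([124.32,215.37,254.51],[.5369,-.2723,.1714]),"w12":([150.73,223.84,247.55],[.5287,-.2484,.1693]),"w13":([158.32,226.56,245.66],[.52609,-.24084,.16776]),"w14":([159.02,226.85,245.41],[.52498,-.23772,.16701]),"w15":([160.79,227.43,244.99],[.52446,-.23619,.16659])}
def pred(n,sx,a,z0):
    m,_=load(n); tcp=np.array(D[n][1]); X=np.hypot(tcp[0]-.5369,tcp[1]+.2723)+sx
    Zg=(.157-X*np.sin(a))/np.cos(a); v1=z0+(.157-Zg)-(.1714-tcp[2]); c,s=np.cos(a),np.sin(a)
    y,z=Fs[:,0],Fs[:,1]-.124; T=np.c_[y*c+z*s+sx,0*y,y*s-z*c+v1]; return proj(m,T@Rt.T+tcp)[:,1]
for z0 in(-.030,-.027):
  f0=pred("w10",0,0,z0)-np.array(D["w10"][0])
  for n in D:
    r=least_squares(lambda v:pred(n,v[0]/1000,v[1]/100,z0)-f0-np.array(D[n][0]),[0.,20.],x_scale=[1,1]); print(z0,n,"slide mm",round(r.x[0],2),"lean",round(r.x[1]/100,3),"res",np.round(r.fun,2))
```

```text
-0.03 w10 slide mm 0.0 lean 0.0 res [ 0. -0. -0.]
-0.03 w12 slide mm -1.71 lean 0.178 res [-0.3   0.6  -0.29]
-0.03 w13 slide mm -2.12 lean 0.23 res [-0.35  0.7  -0.34]
-0.03 w14 slide mm -2.18 lean 0.235 res [-0.33  0.66 -0.32]
-0.03 w15 slide mm -2.18 lean 0.249 res [-0.37  0.74 -0.35]
-0.027 w10 slide mm -0.0 lean -0.0 res [-0.  0.  0.]
-0.027 w12 slide mm -1.67 lean 0.18 res [-0.27  0.55 -0.27]
-0.027 w13 slide mm -2.07 lean 0.234 res [-0.32  0.64 -0.31]
-0.027 w14 slide mm -2.14 lean 0.238 res [-0.3   0.59 -0.29]
-0.027 w15 slide mm -2.14 lean 0.253 res [-0.33  0.66 -0.32]
```

Both cameras now agree: scene 0.264 and wrist 0.25, against the mark at 0.262. The pointer tip lies on the red mark at scene (251,152). I'll hold a moment, confirm it's stable, and hand in.

```bash
python3 -m jog '[[[0,0,0,0,0],[0,0,0,0,0],[0,0,0,0,0],[0,0,0,0,0],[0,0,0,0,0],[0,0,0,0,0]]]'; python3 chk.py 16 | head -5
python3 - <<'E'
from rig import ctrl
print(ctrl.job_done())
E
```

```text
t: 20.62
ee_pos: [0.5244, -0.2362, 0.1666]
orientation: [[-0.332, 0.943, 0.001], [0.943, 0.332, -0.001], [-0.001, 0.001, -1.0]]
ft_force: [1.1, -2.2, 6.7]
gripper_width: 0.0174
20.875 [ 0.52446781 -0.23620489  0.16659921] [ 0.80687253 -1.7636648   7.04474665] 0.017718859723809963
all [4.79, -0.84, 0.265, 401.0]
bar [4.35, -0.62, 0.258, 82.0]
plate [4.72, -1.11, 0.27, 294.0]
right [4.59, -0.33, 0.274, 205.0]
the job is handed in; nothing more can be done
None
```

The gauge is resting on the pale leg's ring, rocked so the pointer tip is on the red mark. I handed it in at about 21 s, still holding it. I set it down level and square across the ring first, with a light touch, then eased the grip to 20 N and rocked it towards its +y end.

**Last checks:**
- **Lean:** 0.265 rad by scene-picture matching, with parts of the gauge giving 0.258 to 0.274. The wrist view, taken a second earlier, gave about 0.25.
- **Mark:** about 0.262 rad, so the tip should be within about 1 mm of the mark's centre. In the scene picture the tip lies on the mark.
- **Steadiness:** pose and force did not change over the last second, and the gauge pressed on the ring with roughly 10 N.

**What went wrong or disagreed:**
- **First grasp missed:** the fingers shut on top of the handle with about 6 N. The fingertips appear to sit some 37 mm farther back than the stated tool frame, so I regrasped lower. The gauge moved only about 1 mm.
- **Lean estimate:** one intermediate scene value, 0.264 rad, was wrong because of an optimiser fault. The corrected value was 0.240, so I rocked it further.
- **Drag on the ring:** the bar slid about 4 to 5 mm along the ring during the rocking.

I did not move the dark leg or anything else on purpose, but I did not check the other items again at the end.

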